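# Mount the stamping dies on their blocks

### The job

Swing the latch of the die case free, then open its lid wide, and set every brass die from the case squarely on an aluminium mounting block of its own, flat and with its edges flush with the block's all round. When the case is empty shut the lid fully, and only then swing the latch back over it. Leave the ink tin, knife and roller where they are.

Things in the scene. Friction and masses are not known exactly. Their poses are not given: they have to be found in the camera images.
- case: dark steel die case, an open-topped tray 134 mm deep (its x) by 320 wide (its y) by 50 high outside, walls and floor 5 mm, fixed to the table; closed by a hinged lid whose top is 58 mm above the table. Origin: centre of its underside. The hinge is along the far (+x) rim; the latch stands on a ledge outside the front (-x) wall. Inner floor 5 mm above the table
- lid (a joint): hinge of the grey lid (134 x 320 x 8 mm, 0.3 kg) of the case: 0 shut, 1.8 rad its stop, slightly past upright; it turns about the case's +y axis, front edge going up and over to +x. The hinge is stiff (0.35 N m, about 3 to 6 N at the handle), so the lid stays where it is left, both open and nearly shut; about upright gives free access
- lid_handle (a point): middle of the black round grip bar on top of the lid: bar 12 mm thick, 90 mm long along the case's y, its centre line 45 mm above the lid's top face and 25 mm in from its front edge, on two upright legs at its ends. With the lid shut it is 103.5 mm above the table; it is 109 mm in front of and 53 mm above the hinge line
- lid_hinge (a point): middle of the lid's hinge line, on the far rim of the case at the level of the lid's underside; its axes are the lid's: x runs from the front edge to the hinge, y along the hinge
- latch (a joint): angle of the steel swing latch: at 0 (its stop) it points to the case's +x, over the lid's front edge; it starts at 0 to 0.2. It swings level, clockwise seen from above, to 1.75 rad; from about 1.3 (pointing to the case's -y, along the front wall) it is clear of the lid. Stiff (0.06 N m), stays where it is left. It does not itself block the lid
- latch_post (a point): centre of the black upright grip post on the latch's end: 16 mm diameter, rising from 64 to 96 mm above the table (this point at 81.5), 46 mm from the pivot
- latch_pivot (a point): point on the latch's vertical pivot axis at the height of latch_post; x -83 mm, y -70 mm from the case's origin
- die0: brass stamping die, a flat plate 80 (its x) by 40 (its y) by 12 mm with a low etched relief (under 1 mm, only to look at) on its upper face, 0.22 kg; lies in the case at the start, under the lid, lengthwise front to back, nearer the front wall, about 72 mm from the next place; may be absent. Origin: centre of its underside. All dies are interchangeable and may be turned half round
- die1: brass stamping die, a flat plate 80 (its x) by 40 (its y) by 12 mm with a low etched relief (under 1 mm, only to look at) on its upper face, 0.22 kg; lies in the case at the start, under the lid, lengthwise front to back, nearer the front wall, about 72 mm from the next place; may be absent. Origin: centre of its underside. All dies are interchangeable and may be turned half round
- die2: brass stamping die, a flat plate 80 (its x) by 40 (its y) by 12 mm with a low etched relief (under 1 mm, only to look at) on its upper face, 0.22 kg; lies in the case at the start, under the lid, lengthwise front to back, nearer the front wall, about 72 mm from the next place; may be absent. Origin: centre of its underside. All dies are interchangeable and may be turned half round
- die3: brass stamping die, a flat plate 80 (its x) by 40 (its y) by 12 mm with a low etched relief (under 1 mm, only to look at) on its upper face, 0.22 kg; lies in the case at the start, under the lid, lengthwise front to back, nearer the front wall, about 72 mm from the next place; may be absent. Origin: centre of its underside. All dies are interchangeable and may be turned half round
- block0: plain aluminium mounting block, loose, 80 (its x) by 40 (its y) by 24 mm, 0.3 kg, standing on the mat, its top 28 mm above the table. Origin: centre of its underside. All blocks are alike
- block1: plain aluminium mounting block, loose, 80 (its x) by 40 (its y) by 24 mm, 0.3 kg, standing on the mat, its top 28 mm above the table. Origin: centre of its underside. All blocks are alike
- block2: plain aluminium mounting block, loose, 80 (its x) by 40 (its y) by 24 mm, 0.3 kg, standing on the mat, its top 28 mm above the table. Origin: centre of its underside. All blocks are alike
- block3: plain aluminium mounting block, loose, 80 (its x) by 40 (its y) by 24 mm, 0.3 kg, standing on the mat, its top 28 mm above the table. Origin: centre of its underside. All blocks are alike
- mat: black rubber mat, 250 (x) by 280 (y) by 4 mm, fixed, on the other side of the table from the case. Origin: centre of its underside
- tin: bystander: closed ink tin, 106 mm diameter, 108 high. Origin: centre of its underside
- knife: bystander: ink knife (spatula), 240 mm, lying flat. Origin: underside of its middle
- roller: bystander: hand ink roller, drum 120 mm long, 40 mm diameter, wooden handle. Origin: under the drum
Not all that is in view belongs to the job. Leave any red look-alike of the block1 alone.

How it is judged:
On the way, in this order (a step that is already met when the one before it is completed fails the run):
1. the latch is swung free (past 1.2 rad) with the lid still shut (value of joint latch above 1.2 rad and value of joint lid below 0.06 rad), for 0.2 s.
2. the lid is opened (past 1.2 rad) with the latch still free (value of joint lid above 1.2 rad and value of joint latch above 1 rad), for 0.2 s.
3. the lid is shut again (under 0.06 rad) with no die left in the case and the latch still free (value of joint lid below 0.06 rad and value of joint latch above 1 rad and horizontal distance between each of die0, die1, die2, die3 and case above 0.17 m), for 0.2 s.
At the end, for the whole second after the job is handed in: every die present lies flat and at rest on a block of its own, centred within 4 mm and square within 0.08 rad (either way round); the lid is shut (under 0.06 rad) and the latch is back over it (under 0.3 rad) (((horizontal distance between die0 and block0 below 0.004 m and angle between the x axis of die0 and the x axis of block0, either way round below 0.08 rad and z of die0 in the frame of block0 between 0.0215 and 0.0265 m and angle between the z axis of die0 and the z axis of block0, either way round below 0.06 rad) or (horizontal distance between die0 and block1 below 0.004 m and angle between the x axis of die0 and the x axis of block1, either way round below 0.08 rad and z of die0 in the frame of block1 between 0.0215 and 0.0265 m and angle between the z axis of die0 and the z axis of block1, either way round below 0.06 rad) or (horizontal distance between die0 and block2 below 0.004 m and angle between the x axis of die0 and the x axis of block2, either way round below 0.08 rad and z of die0 in the frame of block2 between 0.0215 and 0.0265 m and angle between the z axis of die0 and the z axis of block2, either way round below 0.06 rad) or (horizontal distance between die0 and block3 below 0.004 m and angle between the x axis of die0 and the x axis of block3, either way round below 0.08 rad and z of die0 in the frame of block3 between 0.0215 and 0.0265 m and angle between the z axis of die0 and the z axis of block3, either way round below 0.06 rad)) and ((horizontal distance between die1 and block0 below 0.004 m and angle between the x axis of die1 and the x axis of block0, either way round below 0.08 rad and z of die1 in the frame of block0 between 0.0215 and 0.0265 m and angle between the z axis of die1 and the z axis of block0, either way round below 0.06 rad) or (horizontal distance between die1 and block1 below 0.004 m and angle between the x axis of die1 and the x axis of block1, either way round below 0.08 rad and z of die1 in the frame of block1 between 0.0215 and 0.0265 m and angle between the z axis of die1 and the z axis of block1, either way round below 0.06 rad) or (horizontal distance between die1 and block2 below 0.004 m and angle between the x axis of die1 and the x axis of block2, either way round below 0.08 rad and z of die1 in the frame of block2 between 0.0215 and 0.0265 m and angle between the z axis of die1 and the z axis of block2, either way round below 0.06 rad) or (horizontal distance between die1 and block3 below 0.004 m and angle between the x axis of die1 and the x axis of block3, either way round below 0.08 rad and z of die1 in the frame of block3 between 0.0215 and 0.0265 m and angle between the z axis of die1 and the z axis of block3, either way round below 0.06 rad)) and ((horizontal distance between die2 and block0 below 0.004 m and angle between the x axis of die2 and the x axis of block0, either way round below 0.08 rad and z of die2 in the frame of block0 between 0.0215 and 0.0265 m and angle between the z axis of die2 and the z axis of block0, either way round below 0.06 rad) or (horizontal distance between die2 and block1 below 0.004 m and angle between the x axis of die2 and the x axis of block1, either way round below 0.08 rad and z of die2 in the frame of block1 between 0.0215 and 0.0265 m and angle between the z axis of die2 and the z axis of block1, either way round below 0.06 rad) or (horizontal distance between die2 and block2 below 0.004 m and angle between the x axis of die2 and the x axis of block2, either way round below 0.08 rad and z of die2 in the frame of block2 between 0.0215 and 0.0265 m and angle between the z axis of die2 and the z axis of block2, either way round below 0.06 rad) or (horizontal distance between die2 and block3 below 0.004 m and angle between the x axis of die2 and the x axis of block3, either way round below 0.08 rad and z of die2 in the frame of block3 between 0.0215 and 0.0265 m and angle between the z axis of die2 and the z axis of block3, either way round below 0.06 rad)) and ((horizontal distance between die3 and block0 below 0.004 m and angle between the x axis of die3 and the x axis of block0, either way round below 0.08 rad and z of die3 in the frame of block0 between 0.0215 and 0.0265 m and angle between the z axis of die3 and the z axis of block0, either way round below 0.06 rad) or (horizontal distance between die3 and block1 below 0.004 m and angle between the x axis of die3 and the x axis of block1, either way round below 0.08 rad and z of die3 in the frame of block1 between 0.0215 and 0.0265 m and angle between the z axis of die3 and the z axis of block1, either way round below 0.06 rad) or (horizontal distance between die3 and block2 below 0.004 m and angle between the x axis of die3 and the x axis of block2, either way round below 0.08 rad and z of die3 in the frame of block2 between 0.0215 and 0.0265 m and angle between the z axis of die3 and the z axis of block2, either way round below 0.06 rad) or (horizontal distance between die3 and block3 below 0.004 m and angle between the x axis of die3 and the x axis of block3, either way round below 0.08 rad and z of die3 in the frame of block3 between 0.0215 and 0.0265 m and angle between the z axis of die3 and the z axis of block3, either way round below 0.06 rad)) and linear speed of each of die0, die1, die2, die3 below 0.02 m/s and value of joint lid below 0.06 rad and value of joint latch below 0.3 rad); the robot touches nothing.
It fails at once if the ink tin is knocked aside by more than 30 mm (distance of tin from where it was at the start of the episode above 0.03 m).
It fails at once if the ink knife is knocked aside by more than 30 mm (distance of knife from where it was at the start of the episode above 0.03 m).
It fails at once if the ink roller is knocked aside by more than 30 mm (distance of roller from where it was at the start of the episode above 0.03 m).
Of die0, die1, die2, die3 only 2 to 4 are there at a start; the rules pass over those that are not, and their reading is None.
At some moment in a run one of block0, block1, block2, block3 may be knocked a few centimetres aside while the robot is not near it.
It also fails if it takes over 210 s, if anything falls off the work surface, if the arm or the gripper's body presses on something with over 40 N, if the wrist force passes 120 N, or if a joint passes its speed limit or range.

### The arm

A 6-joint arm with a two-finger parallel gripper is mounted at the origin on the work surface. World frame = base frame: x ahead of the robot, y to its left, z up, the work surface at z = 0. Lengths are in m, angles in rad, forces in N, time in s.
With the tool pointing down it reaches from about 0.3 to 0.825 m from the base axis. Payload 5.4 kg.
Tool frame: the origin (TCP) lies at the very end of the fingers, on their centre line; the grasp point (between the pads) lies 19 mm behind it; z points along the fingers, y is the direction in which the jaws open and shut (so a half turn about z gives the same grasp; the last joint's range is limited). The gripper opens to 92 mm and grips with 3 to 60 N. Pads are 20 mm wide; open, the fingers measure 128 mm over their backs; the gripper's body (75 mm by 189 mm) begins 69 mm behind the grasp point.
Start: joints at [-1.551, 0.158, 1.597, -0, 1.386, -0.21], TCP at [0.131, -0.56, 0.215] pointing down, gripper open.
Joint ranges: [-2.91, 2.91], [-0.94, 2.29], [0.18, 2.7], [-1.29, 4.43], [0.17, 2.64], [-3, 3]. Speed limits (rad/s): [2.57, 2.57, 3.14, 3.14, 3.14, 3.14].

### API

Orientations are given as a rotation vector (axis times angle).
In Python, from cell import monitor, optics, manip gives the robot as it stands. The module is installed in compiled form; this text tells all that it offers.
- The arm moves only by the shell command python3 -m inch 'ROWS'. ROWS is JSON, a list of rows, each a list of 7 numbers: the turn, a rotation vector about the tool's x, y, z in degrees, then the shift along the tool's x, y, z in mm, then the finger opening in mm, from 0 to 91.9. In form: [[rx, ry, rz, x, y, z, grip], ...]. A call has 1 to 12 rows; each row shifts and turns the commanded pose from where the row before left it, along the tool's axes as they then stand; what a row does not reach is not made up. A row lasts 1/10 s, in which the tool goes at most 50 mm and 8.59 degrees, less where a joint would pass 70% of its speed; a pose out of reach is approached as far as the arm can. A call with a gripper value outside its range is refused whole. The fingers move at their own pace and stop on an object; the grip force is fixed at half the most. Time passes only in rows, so rows that do not move let the fingers close. It gives the time, the measured TCP pose, the force and the opening at its end, in the units of the state.
- monitor.state(): the state, without advancing time (a new reading comes with each control period).
- optics.camera(name): name is "side" or "top"; returns a dict with "image" (384x512x3 uint8, red, green, blue), "fov_y" (degrees; the focal length in pixels is half the picture's height over the tangent of half this angle, whatever the lens; pixels are square), "cx", "cy" (the principal point, pixels), "R" (3x3) and "t" (3): a world point X has camera coordinates R X + t. Camera axes: x right, y down, z forward; pixel columns grow to the right and rows downward; lengths in m; the calibration is good to about 2 mm. A picture is of the moment at which its call begins. There is no depth.
- manip.hand_in(): hands the job in, once; it reports no verdict.
The state is a dict: "time_s": time; "joint_pos": joint angles; "joint_velocities": joint speeds; "tau": joint torques, N m; "tool_pos": TCP position; "ee_rot": TCP orientation; "contact_force": force on the tool from outside, world axes, zero at the start; "wrist_torque": the same for the moment, N m; "width": finger opening in m.
Only numpy, scipy, OpenCV 4.12 (cv2) and the standard library are available. Lean on these libraries where they do the work, as an engineer would, in place of code of your own. Each camera call takes 0.05 s, during which the arm holds its last target.

## Working session

There is one attempt and no reset: what is moved stays moved. The work goes in short steps, Python scripts to look and compute and a shell command to move; the robot and the scene stay as the last step left them, time stands still between calls to the robot, and variables do not carry over. Pictures are saved under pics/ and viewed, and the job is handed in when it is done.

```bash
mkdir -p pics; python3 - <<'E'
from cell import monitor, optics, manip
import cv2
s=monitor.state(); print(s)
for n in("side","top"):
    c=optics.camera(n); cv2.imwrite(f"pics/{n}0.png",c["image"][:,:,::-1]); print(n,c["fov_y"],c["cx"],c["cy"],c["R"],c["t"])
E
```

```text
{'time_s': 0.0, 'joint_pos': array([-1.55111522e+00,  1.59036140e-01,  1.59823627e+00,  2.55870514e-06,
        1.38618089e+00, -2.10101897e-01]), 'joint_velocities': array([ 0.00167855,  0.00122427, -0.00064563, -0.0013433 ,  0.00054415,
       -0.00048361]), 'tau': array([ 7.56967656e-04, -3.85578346e+01, -3.22106588e+01,  7.01002032e-02,
        3.78056592e-02, -1.38343066e-04]), 'tool_pos': array([ 0.13093217, -0.55925298,  0.21362415]), 'ee_rot': array([-3.11904115e+00, -3.59935694e-01, -2.81617867e-04]), 'contact_force': array([ 0.88856017, -0.50060104,  0.30001935]), 'wrist_torque': array([ 0.00259276, -0.00361502,  0.02113043]), 'width': 0.09191716639491174}
side 52.122433612257204 255.4017543892439 191.92306913388643 [[-0.98411421 -0.17665524  0.01766752]
 [-0.1225886   0.60417317 -0.78736701]
 [ 0.12841827 -0.77702491 -0.61623132]] [0.52083046 0.12658534 1.3325926 ]
top 42.91537824807179 261.18927243211346 194.20314488886456 [[ 2.19983652e-02 -9.99753652e-01  2.95087950e-03]
 [-9.90894718e-01 -2.21953994e-02 -1.32796923e-01]
 [ 1.32829705e-01 -2.69570284e-06 -9.91138875e-01]] [-0.00629393  0.54680437  1.48499885]
```

View pics/side0.png

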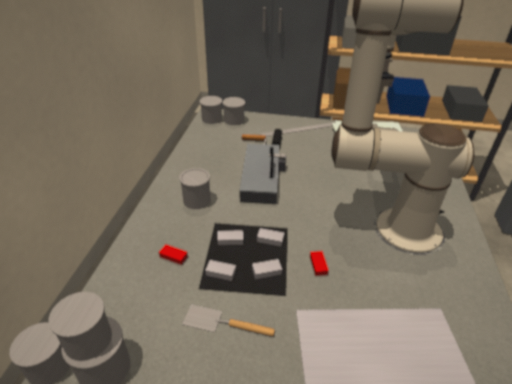

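View pics/top0.png

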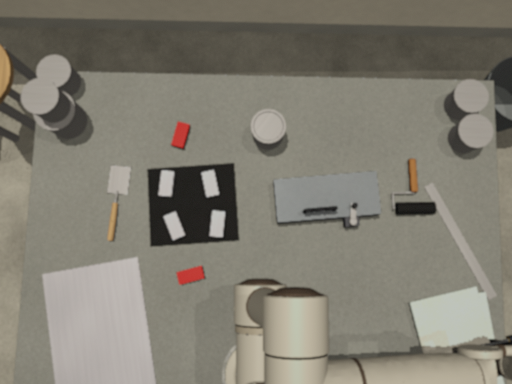

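```bash
cat > h.py <<'E'
from cell import monitor, optics, manip
import cv2, numpy as np
from scipy.spatial.transform import Rotation as Rn
def cam(n): 
    c=optics.camera(n); c["f"]=c["image"].shape[0]/2/np.tan(np.radians(c["fov_y"]/2)); c["bgr"]=c["image"][:,:,::-1].copy(); return c
def plane(c,uv,z):
    uv=np.atleast_2d(np.asarray(uv,float)); d=np.c_[(uv[:,0]-c["cx"])/c["f"],(uv[:,1]-c["cy"])/c["f"],np.ones(len(uv))]@c["R"]
    o=-c["R"].T@c["t"]; s=(z-o[2])/d[:,2]; return o+d*s[:,None]
def proj(c,X):
    p=np.atleast_2d(X)@c["R"].T+c["t"]; return np.c_[c["cx"]+c["f"]*p[:,0]/p[:,2],c["cy"]+c["f"]*p[:,1]/p[:,2]]
def tri(c1,u1,c2,u2):
    A=[]
    for c,u in((c1,u1),(c2,u2)):
        P=np.c_[c["R"],c["t"]]; x=(u[0]-c["cx"])/c["f"]; y=(u[1]-c["cy"])/c["f"]
        A+= [x*P[2]-P[0], y*P[2]-P[1]]
    v=np.linalg.svd(np.array(A))[2][-1]; return v[:3]/v[3]
def crop(c,x0,y0,x1,y1,k,name):
    cv2.imwrite("pics/"+name,cv2.resize(c["bgr"][y0:y1,x0:x1],None,fx=k,fy=k,interpolation=cv2.INTER_CUBIC))
def rect(P):
    """world xy of contour -> min area rect centre, sizes(long,short), yaw of long axis"""
    (c,(w,h),a)=cv2.minAreaRect((np.asarray(P)[:,:2]*1000).astype(np.float32))
    if w<h: w,h,a=h,w,a+90
    a=(a+90)%180-90
    return np.array(c)/1000,(w,h),a
E
python3 - <<'E'
from h import *
for n in("top","side"):
    c=cam(n); hsv=cv2.cvtColor(c["bgr"],cv2.COLOR_BGR2HSV)
    if n=="top": crop(c,260,150,450,250,4,"t_case.png"); crop(c,130,110,290,300,3,"t_mat.png")
    else: crop(c,220,110,310,210,6,"s_case.png"); crop(c,150,210,340,350,4,"s_mat.png")
    x0,y0,x1,y1=(140,155,250,255) if n=="top" else (195,215,300,300)
    sub=c["bgr"][y0:y1,x0:x1]; g=sub.max(2)
    m=(g<60).astype(np.uint8); 
    cs,_=cv2.findContours(m,cv2.RETR_EXTERNAL,cv2.CHAIN_APPROX_NONE); k=max(cs,key=cv2.contourArea)[:,0]+[x0,y0]
    print(n,"mat",rect(plane(c,k,0.004)))
    m=(g>120).astype(np.uint8); hull=cv2.fillConvexPoly(np.zeros_like(m),cv2.convexHull(max(cs,key=cv2.contourArea)),1); m&=hull
    cs,_=cv2.findContours(m,cv2.RETR_EXTERNAL,cv2.CHAIN_APPROX_NONE)
    for k in cs:
        if cv2.contourArea(k)<40: continue
        k=k[:,0]+[x0,y0]; print(n,"block",k.mean(0),rect(plane(c,k,0.028)))
E
```

```text
top mat (array([0.5148429 , 0.22352536]), (273.318115234375, 243.11936950683594), -84.68920660018921)
top block [173.7        225.41428571] (array([0.445056  , 0.27533527]), (83.060791015625, 42.373409271240234), 24.30660057067871)
top block [216.86486486 223.41891892] (array([0.45395142, 0.14155089]), (82.12939453125, 42.1988639831543), -3.9517593383789062)
top block [209.73239437 183.14084507] (array([0.58033093, 0.16841077]), (82.54344177246094, 42.41559600830078), 13.308904647827148)
top block [165.83333333 182.91666667] (array([0.57762695, 0.30615866]), (82.40022277832031, 42.60101318359375), -3.790771484375)
side mat (array([0.51600903, 0.22965282]), (269.0126953125, 242.89381408691406), -84.69307899475098)
side block [220.23188406 267.62318841] (array([0.578586  , 0.31027698]), (81.05860900878906, 43.11017608642578), -3.552032470703125)
side block [266.51428571 266.34285714] (array([0.44646478, 0.27963333]), (82.12078094482422, 42.828304290771484), 23.438697814941406)
side block [229.90625  234.953125] (array([0.58248468, 0.17248825]), (80.92971801757812, 42.834930419921875), 15.22087287902832)
side block [270.46774194 234.51612903] (array([0.45528149, 0.14524361]), (81.16899871826172, 44.20796585083008), -4.092887878417969)
```

View pics/t_case.png

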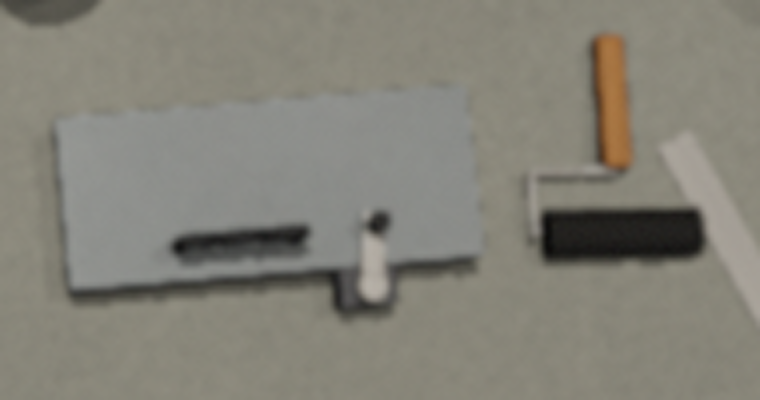

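View pics/t_mat.png

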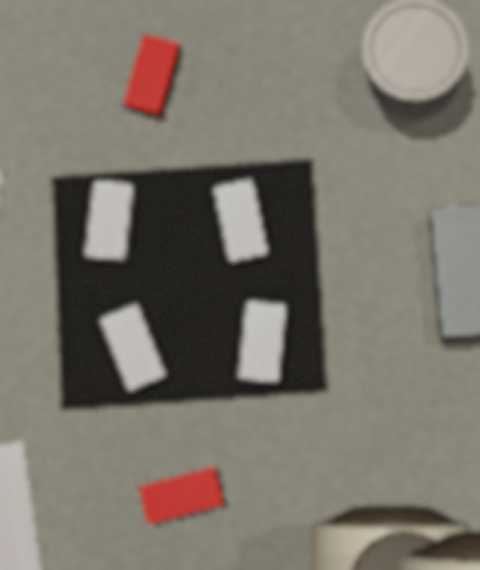

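View pics/s_case.png

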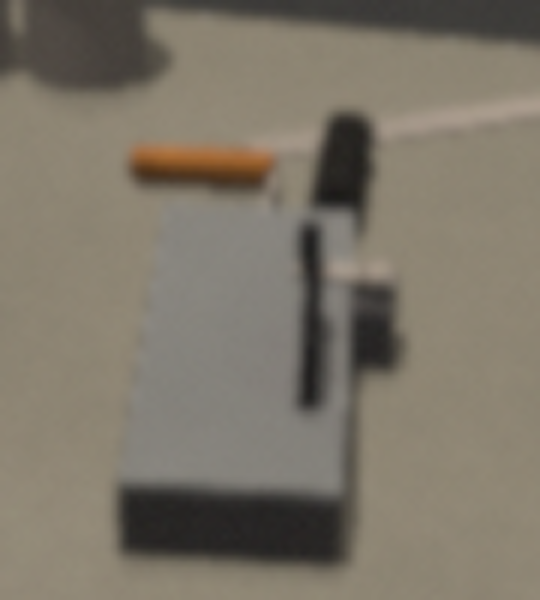

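View pics/s_mat.png

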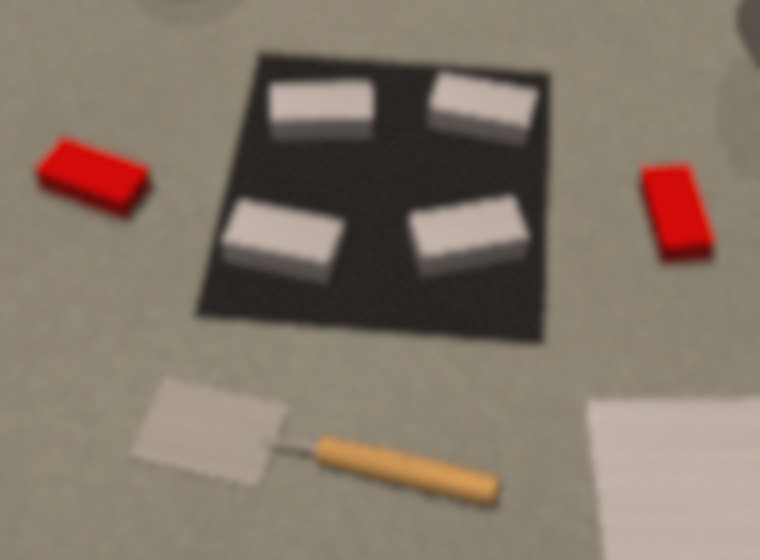

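```bash
python3 - <<'E'
from h import *
c=cam("top"); x0,y0,x1,y1=262,160,392,240
sub=c["bgr"][y0:y1,x0:x1].astype(int); hsv=cv2.cvtColor(c["bgr"],cv2.COLOR_BGR2HSV)[y0:y1,x0:x1]
print(sub[35,40],sub[5,5],sub[60,105])
d=sub[:,:,0]-sub[:,:,2]
m=(d>-2).astype(np.uint8)&(sub.max(2)>90); m=cv2.morphologyEx(m.astype(np.uint8),cv2.MORPH_OPEN,np.ones((3,3)))
cs,_=cv2.findContours(m,cv2.RETR_EXTERNAL,cv2.CHAIN_APPROX_NONE); k=max(cs,key=cv2.contourArea)[:,0]+[x0,y0]
r=rect(plane(c,k,0.058)); print(r)
yaw=np.radians(r[2]); yx=yaw+np.pi/2 if yaw<0 else yaw-np.pi/2
print("case x yaw deg",np.degrees(yx))
ex=np.array([np.cos(yx),np.sin(yx)]); ey=np.array([-ex[1],ex[0]]); o=r[0]
for n,(a,b,z) in dict(pivot=(-83,-70,.0815),post0=(-37,-70,.096),handle=(-42,0,.1035)).items():
    p=o+ex*a/1e3+ey*b/1e3; print(n,p,proj(c,[*p,z]))
# measured: post top, handle
print("post top",plane(c,[354.3,204.5],.096),"handle",plane(c,[320,210],.1095))
print(monitor.state()["time_s"])
E
```

```text
[140 143 141] [125 139 141] [115 127 130]
(array([ 0.47660678, -0.12331097]), (12.285472869873047, 12.240592002868652), -88.72555768489838)
case x yaw deg 1.2744423151016278
pivot [ 0.39518421 -0.19513969] [[327.49435158 244.07546919]]
post0 [ 0.44117283 -0.19411659] [[327.88325731 228.33487544]]
handle [ 0.43461717 -0.12424511] [[304.53282556 229.87119714]]
post top [[ 0.51405272 -0.27270981  0.096     ]] handle [[ 0.49387078 -0.16876735  0.1095    ]]
0.25
```

```bash
cat >> h.py <<'E'
def lidrect(c,z=.058,win=(262,160,392,240),pic=None):
    x0,y0,x1,y1=win
    b=cv2.GaussianBlur(c["bgr"],(5,5),0)[y0:y1,x0:x1].astype(int)
    m=((b[:,:,0]-b[:,:,2]>-7)&(b.max(2)>75)).astype(np.uint8)
    cs,_=cv2.findContours(m,cv2.RETR_EXTERNAL,cv2.CHAIN_APPROX_NONE); k=max(cs,key=cv2.contourArea)[:,0]+[x0,y0]
    return k
E
python3 - <<'E'
from h import *
c=cam("top"); k=lidrect(c); r=rect(plane(c,k,.058)); print(r)
yaw=np.radians(r[2]); yx=yaw+np.pi/2 if yaw<0 else yaw-np.pi/2
print("case x yaw deg",np.degrees(yx))
ex=np.array([np.cos(yx),np.sin(yx)]); ey=np.array([-ex[1],ex[0]]); o=r[0]
v=cv2.resize(c["bgr"],None,fx=1,fy=1); 
for n,(a,b,z) in dict(pivot=(-83,-70,.0815),post0=(-37,-70,.096),handle=(-42,0,.1035),hinge=(67,0,.05),c1=(-67,-160,.058),c2=(67,-160,.058),c3=(67,160,.058),c4=(-67,160,.058)).items():
    p=o+ex*a/1e3+ey*b/1e3; q=proj(c,[*p,z])[0]; print(n,p,q)
    cv2.circle(v,(int(round(q[0])),int(round(q[1]))),1,(0,0,255),-1)
cv2.imwrite("pics/ov1.png",cv2.resize(v[150:250,260:450],None,fx=4,fy=4,interpolation=0))
E
```

```text
(array([ 0.53001996, -0.19567522]), (319.848388671875, 156.62814331054688), -84.07959318161011)
case x yaw deg 5.920406818389889
pivot [ 0.45468295 -0.27386303] [353.82236517 224.72581813]
post0 [ 0.50043759 -0.26911828] [353.110796   209.01123722]
handle [ 0.48824398 -0.20000738] [330.2824012  212.32805298]
hinge [ 0.59666259 -0.18876438] [324.30005787 179.08613555]
c1 [ 0.47988082 -0.36173264] [381.1020697  217.66295435]
c2 [ 0.61316608 -0.34791096] [376.17110272 174.53439772]
c3 [ 0.5801591 -0.0296178] [272.9583483  182.80198122]
c4 [ 0.44687384 -0.04343947] [276.67490152 226.15617736]
```

View pics/ov1.png

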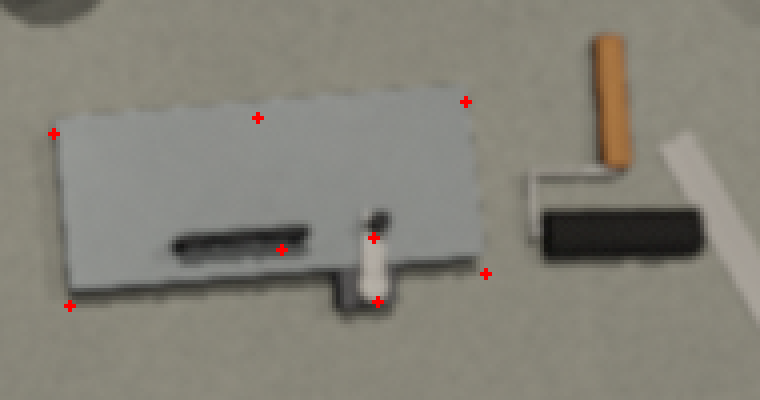

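```bash
python3 - <<'E'
from h import *
c=cam("top"); s=cam("side")
x0,y0,x1,y1=262,160,392,240
b=cv2.GaussianBlur(c["bgr"],(3,3),0)[y0:y1,x0:x1].astype(int)
m=((b[:,:,0]-b[:,:,2]>-8)&(b.max(2)>95)).astype(np.uint8)
m=cv2.morphologyEx(m,cv2.MORPH_CLOSE,np.ones((15,15))); m=cv2.morphologyEx(m,cv2.MORPH_OPEN,np.ones((25,25)))
cs,_=cv2.findContours(m,cv2.RETR_EXTERNAL,cv2.CHAIN_APPROX_NONE); k=max(cs,key=cv2.contourArea)[:,0]+[x0,y0]
r=rect(plane(c,k,.058)); print(r)
yaw=np.radians(r[2]); yx=yaw+np.pi/2 if yaw<0 else yaw-np.pi/2
print("case x yaw deg",np.degrees(yx))
ex=np.array([np.cos(yx),np.sin(yx)]); ey=np.array([-ex[1],ex[0]]); o=r[0]
H=plane(c,[[262+(172-8)/4,0]],.1)
pts=dict(pivot=(-83,-70,.0815),post0=(-37,-70,.096),handle=(-42,0,.1035),hinge=(67,0,.05),c1=(-67,-160,.058),c2=(67,-160,.058),c3=(67,160,.058),c4=(-67,160,.058))
for cc,w,f in((c,(260,150,450,250),4),(s,(220,110,310,210),6)):
  v=cc["bgr"].copy()
  v=cv2.resize(v[w[1]:w[3],w[0]:w[2]],None,fx=f,fy=f,interpolation=cv2.INTER_CUBIC)
  for n,(a,bb,z) in pts.items():
    p=o+ex*a/1e3+ey*bb/1e3; q=proj(cc,[*p,z])[0]; print(n,p,q)
    cv2.circle(v,(int((q[0]-w[0]+.5)*f),int((q[1]-w[1]+.5)*f)),3,(0,0,255),-1)
  cv2.imwrite(f"pics/ov2_{f}.png",v)
E
```

```text
(array([ 0.54224603, -0.19478487]), (319.6583557128906, 137.8875274658203), -85.71001100540161)
case x yaw deg 4.2899889945983825
pivot [ 0.4647149  -0.27079751] [352.79047109 221.36303201]
post0 [ 0.51058601 -0.26735651] [352.51036366 205.61458187]
handle [ 0.50036371 -0.19792666] [329.59419093 208.24348222]
hinge [ 0.60905831 -0.18977297] [324.6442     175.15293763]
c1 [ 0.48740247 -0.35934848] [380.29570776 215.19019026]
c2 [ 0.62102703 -0.34932468] [376.60475059 172.03833016]
c3 [ 0.59708959 -0.03022125] [273.25709839 177.38483398]
c4 [ 0.46346503 -0.04024505] [275.7240688  220.69258921]
pivot [ 0.4647149  -0.27079751] [283.92089597 151.92634094]
post0 [ 0.51058601 -0.26735651] [272.47907036 147.98105304]
handle [ 0.50036371 -0.19792666] [272.61957198 156.05885903]
hinge [ 0.60905831 -0.18977297] [244.05547435 165.6802523 ]
c1 [ 0.48740247 -0.35934848] [280.71978723 144.9794015 ]
c2 [ 0.62102703 -0.34932468] [248.82779341 142.78678777]
c3 [ 0.59708959 -0.03022125] [238.42499067 188.96186993]
c4 [ 0.46346503 -0.04024505] [276.01602202 191.86296169]
```

View pics/ov2_4.png

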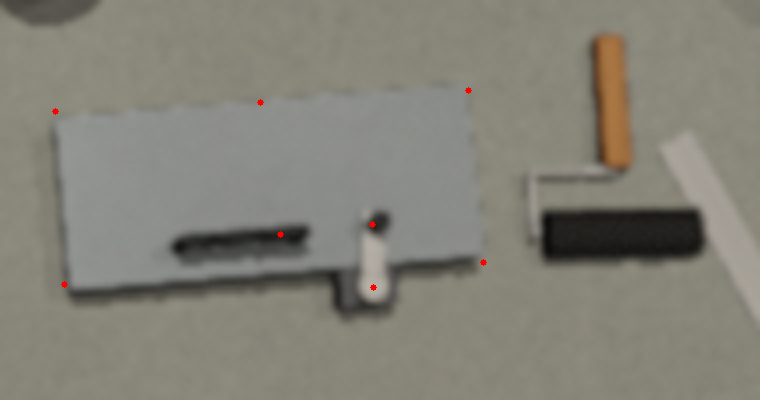

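View pics/ov2_6.png

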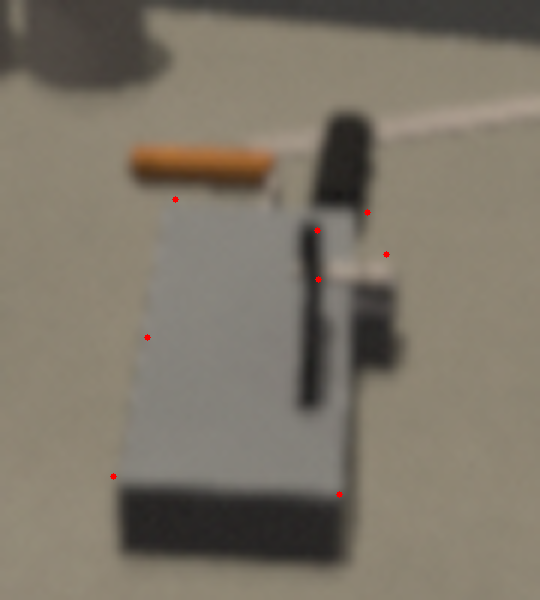

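```bash
python3 - <<'E'
from h import *
c=cam("top"); s=cam("side")
T=lambda q:np.array(q,float)/4+[260,150]-.5
S=lambda q:np.array(q,float)/6+[220,110]-.5
M=np.array([[67,160],[67,-160],[-67,-160],[-67,160]])/1e3
for cc,Q in((c,T([[54,119],[467,86],[482,257],[71,290]])),(s,S([[121,487],[165,207],[357,207],[346,492]]))):
  P=plane(cc,Q,.058)[:,:2]
  if cc is s: P=P[[0,1,2,3]]
  o=P.mean(0); A=(P-o); th=np.arctan2((M[:,0]*A[:,1]-M[:,1]*A[:,0]).sum(),(M*A).sum())
  ex=np.array([np.cos(th),np.sin(th)]);ey=np.array([-ex[1],ex[0]])
  print(o,np.degrees(th),"res mm",((A-(M[:,:1]*ex+M[:,1:]*ey))*1e3).round(1).tolist())
  R=np.c_[ex,ey]
  def loc(p): return ((np.array(p)[:2]-o)@R*1e3).round(1)
  if cc is c:
    print("post",plane(c,T([377,220]),.096),loc(plane(c,T([377,220]),.096)[0]))
    for q in([176,245],[306,232],[241,239]): print("handle",plane(c,T(q),.108),loc(plane(c,T(q),.108)[0]))
  else:
    for q in([311,228],[312,400]): print("handle",loc(plane(s,S(q),.1085)[0]))
  for n,(a,b) in dict(pivot=(-83,-70),post0=(-37,-70),hinge=(67,0)).items(): print(n,o+ex*a/1e3+ey*b/1e3)
E
```

```text
[ 0.54172122 -0.19531308] 5.8404813904211155 res mm [[-0.8, -0.2], [-0.4, -0.6], [0.4, 2.8], [0.8, -2.0]]
post [[ 0.51401604 -0.27106751  0.096     ]] [-35.3 -72.5]
handle [[ 0.49071322 -0.12021089  0.108     ]] [-43.1  79.9]
handle [[ 0.50251085 -0.21623161  0.108     ]] [-41.1 -16.8]
handle [[ 0.49623753 -0.16819745  0.108     ]] [-42.5  31.6]
pivot [ 0.46627522 -0.27339572]
post0 [ 0.51203643 -0.2687148 ]
hinge [ 0.60837343 -0.18849521]
[ 0.54314369 -0.19209682] 7.0222613937410925 res mm [[0.6, 3.7], [-2.6, 4.6], [-0.7, -6.6], [2.7, -1.6]]
handle [-36.9 -53.5]
handle [-41.8 137.1]
pivot [ 0.46932415 -0.2717189 ]
post0 [ 0.51497909 -0.26609517]
hinge [ 0.60964111 -0.18390574]
```

```bash
cat >> h.py <<'E'
def go(x,y,z,yaw):
    """print the tool-frame turn (deg) and shift (mm, along axes AFTER turn) to a tool-down pose with tool x at yaw deg"""
    s=monitor.state(); R=Rn.from_rotvec(s["ee_rot"]); a=np.radians(yaw)
    T=Rn.from_matrix(np.array([[np.cos(a),np.sin(a),0],[np.sin(a),-np.cos(a),0],[0,0,-1]]))
    rel=(R.inv()*T).as_rotvec(degrees=True); d=T.inv().apply(np.array([x,y,z])-s["tool_pos"])*1e3
    print("t",round(s["time_s"],2),"pos",s["tool_pos"].round(4),"turn",rel.round(2),"shift after",d.round(1),"n>=",round(np.linalg.norm(d)/50,1),"w",round(s["width"]*1e3,1),"F",s["contact_force"].round(1))
E
python3 -c "
from h import *
go(.512,-.269,.2,5.9)"
```

```text
t 0.5 pos [ 0.131  -0.5599  0.2146] turn [-0.   -0.    7.27] shift after [ 408.9 -250.1   14.6] n>= 9.6 w 91.8 F [ 0.3 -0.1 -0.1]
```

```bash
python3 -m inch '[[0,0,7.3,0,0,0,40],[0,0,0,36,-22,1,40],[0,0,0,37,-23,1,40],[0,0,0,37,-23,1,40],[0,0,0,37,-23,1,40],[0,0,0,37,-23,1,40],[0,0,0,37,-23,1,40],[0,0,0,37,-23,2,40],[0,0,0,37,-23,2,40],[0,0,0,37,-23,2,40],[0,0,0,37,-22,2,40],[0,0,0,37,-22,1,40]]'; python3 -c "
from h import *
go(.512,-.269,.07,5.9)"
```

```text
time_s: 1.7
tool_pos: [0.5105, -0.2683, 0.1996]
ee_rot: [3.137, 0.161, 0.0]
contact_force: [0.4, -0.5, -0.8]
width: 0.0399
t 1.7 pos [ 0.5105 -0.2683  0.1996] turn [ 0.01 -0.   -0.03] shift after [  1.4   0.8 129.6] n>= 2.6 w 39.9 F [ 0.4 -0.5 -0.8]
```

```bash
python3 -m inch '[[0,0,0,1,1,35,40],[0,0,0,0,0,35,40],[0,0,0,0,0,30,40],[0,0,0,0,0,15,40],[0,0,0,0,0,12,40],[0,0,0,0,0,0,40]]'; python3 -c "
from h import *
go(.512,-.269,.07,5.9)
c=cam('side');crop(c,220,110,310,210,6,'a.png')
c=cam('top');crop(c,260,150,450,250,4,'b.png')"
```

```text
time_s: 2.3
tool_pos: [0.5099, -0.2703, 0.0717]
ee_rot: [-3.136, -0.16, 0.002]
contact_force: [0.1, 0.5, 0.6]
width: 0.0401
t 2.3 pos [ 0.5099 -0.2703  0.0717] turn [-0.07  0.07 -0.05] shift after [ 2.3 -1.1  1.7] n>= 0.1 w 40.1 F [0.1 0.5 0.6]
```

View pics/a.png

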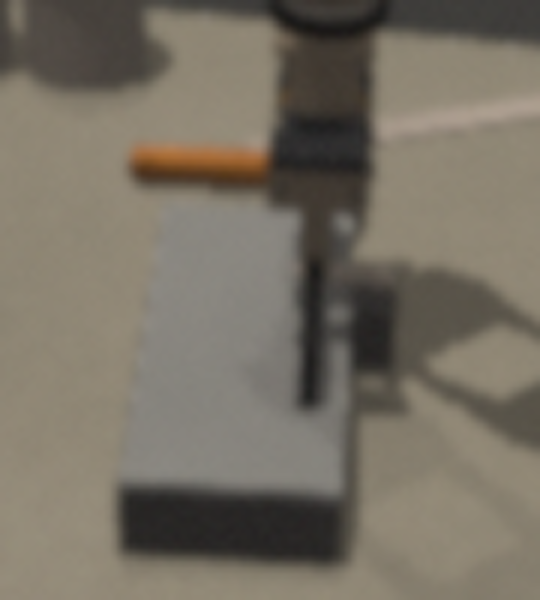

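View pics/b.png

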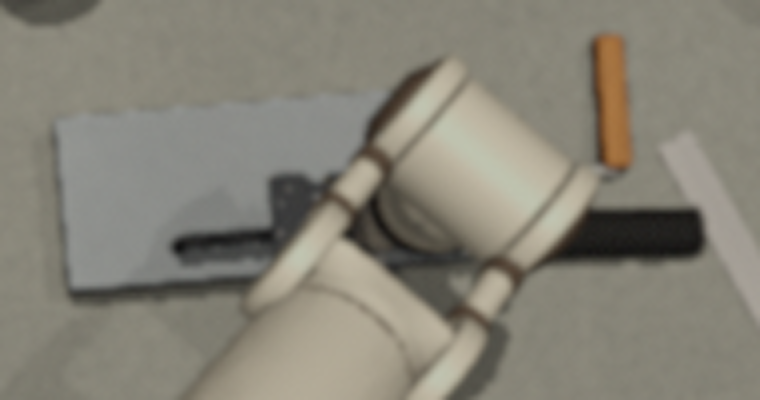

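```bash
python3 -m inch '[[0,0,0,1,0,0,10],[0,0,0,1,0,0,5],[0,0,0,0,0,0,5],[0,0,0,0,0,0,5],[0,0,0,0,0,0,5],[0,0,0,0,0,0,5]]'
```

```text
time_s: 3.0
tool_pos: [0.5132, -0.2711, 0.0735]
ee_rot: [3.136, 0.161, 0.003]
contact_force: [1.6, -1.8, 2.9]
width: 0.0148
```

```bash
python3 -m inch '[[0,0,0,-0.4,6,0,5],[0,0,0,-1.2,5.9,0,5],[0,0,0,-1.9,5.7,0,5],[0,0,0,-2.6,5.4,0,5],[0,0,0,-3.3,5,0,5],[0,0,0,-3.9,4.5,0,5],[0,0,0,-4.5,4,0,5],[0,0,0,-5,3.4,0,5],[0,0,0,-5.3,2.7,0,5],[0,0,0,-5.6,2,0,5],[0,0,0,-5.9,1.2,0,5],[0,0,0,-6,0.5,0,5]]'
```

```text
time_s: 4.2
tool_pos: [0.473, -0.318, 0.0727]
ee_rot: [-3.131, -0.159, -0.004]
contact_force: [5.2, 11.3, 6.3]
width: 0.0153
```

```bash
python3 -c "
from h import *
go(.471,-.319,.07,5.9)
c=cam('side');crop(c,220,110,310,210,6,'a1.png')"
```

```text
t 4.2 pos [ 0.473  -0.318   0.0727] turn [-0.34 -0.18 -0.1 ] shift after [-2.1  0.8  2.7] n>= 0.1 w 15.3 F [ 5.2 11.3  6.3]
```

View pics/a1.png

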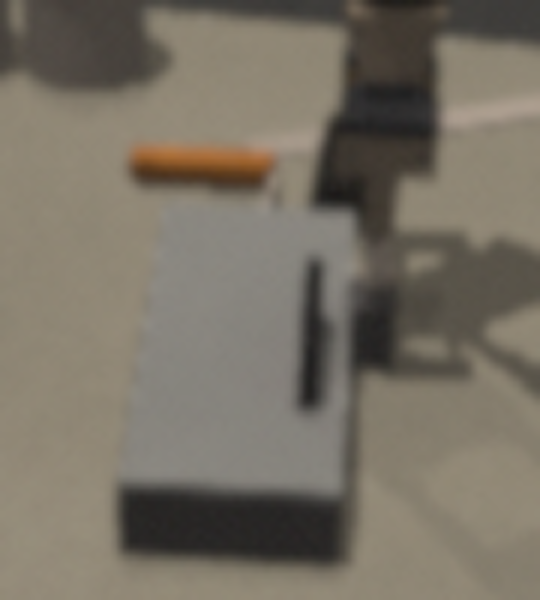

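```bash
python3 -m inch '[[0,0,0,0,0,0,36],[0,0,0,0,0,0,36],[0,0,0,0,0,0,36],[0,0,0,0,0,-20,36],[0,0,0,0,0,-45,36],[0,0,0,0,0,-45,36],[0,0,0,0,0,-20,36],[0,0,-8.5,0,0,0,40],[0,0,-8.5,0,0,0,40],[0,0,-8.5,0,0,0,40],[0,0,-8.5,0,0,0,40],[0,0,-8.5,0,0,0,40]]'; python3 -m inch '[[0,0,-8.5,0,0,0,40],[0,0,-8.5,0,0,0,40],[0,0,-8.5,0,0,0,40],[0,0,-8.5,0,0,0,40],[0,0,-8.5,0,0,0,40],[0,0,-5,0,0,0,40]]'; python3 -c "
from h import *
go(.496,-.168,.0845,95.9)
print(monitor.state()['joint_pos'].round(2))
c=cam('side');crop(c,220,110,310,210,6,'a2.png')
c=cam('top');crop(c,260,150,450,250,4,'b2.png')"
```

```text
time_s: 5.45
tool_pos: [0.4714, -0.3212, 0.2022]
ee_rot: [-2.861, -1.295, 0.001]
contact_force: [0.6, -0.2, 0.1]
width: 0.0401
time_s: 6.05
tool_pos: [0.4714, -0.3212, 0.2022]
ee_rot: [-2.099, -2.336, 0.0]
contact_force: [-1.1, 0.8, 0.5]
width: 0.0402
t 6.05 pos [ 0.4714 -0.3212  0.2022] turn [-0.05 -0.03  0.23] shift after [149.9  40.2 117.7] n>= 3.9 w 40.2 F [-1.1  0.8  0.5]
[-0.81  0.16  1.62 -0.    1.36 -0.92]
```

View pics/a2.png

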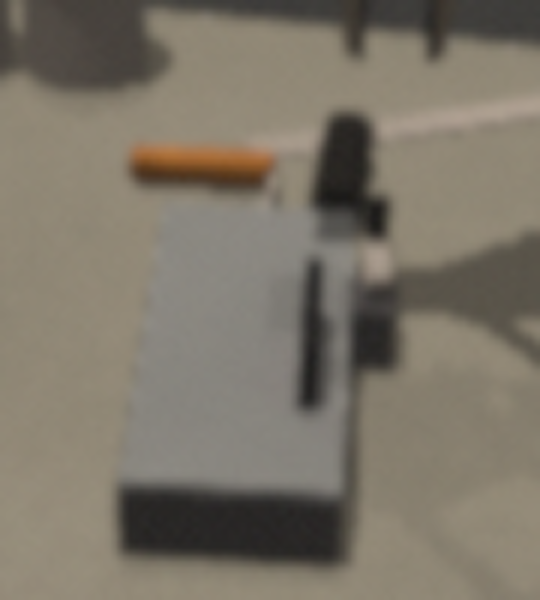

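View pics/b2.png

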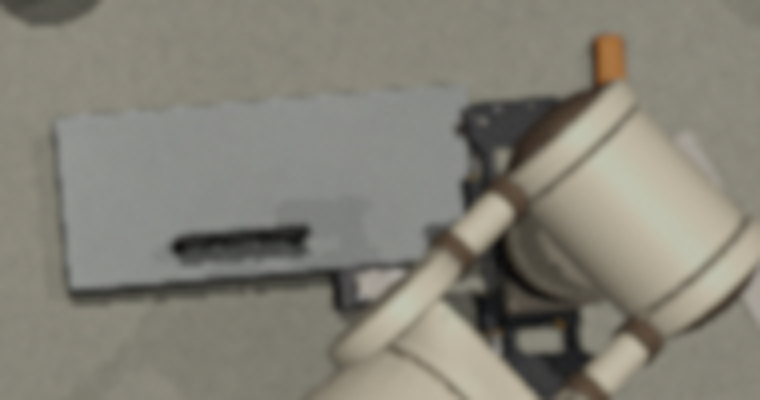

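```bash
python3 -m inch '[[0,0,0,37,10,0,40],[0,0,0,38,10,0,40],[0,0,0,38,10,0,40],[0,0,0,37,10,0,40],[0,0,0,0,0,40,40],[0,0,0,0,0,40,40],[0,0,0,0,0,25,40],[0,0,0,0,0,13,40],[0,0,0,0,0,0,40]]'; python3 -c "
from h import *
go(.496,-.168,.0845,95.9)
c=cam('side');crop(c,220,110,310,210,6,'a3.png')"
```

```text
time_s: 7.05
tool_pos: [0.495, -0.1672, 0.0829]
ee_rot: [-2.104, -2.328, 0.001]
contact_force: [0.1, 0.2, 0.5]
width: 0.0396
t 7.05 pos [ 0.495  -0.1672  0.0829] turn [-0.17 -0.13 -0.11] shift after [-0.9  0.9 -1.6] n>= 0.0 w 39.6 F [0.1 0.2 0.5]
```

View pics/a3.png

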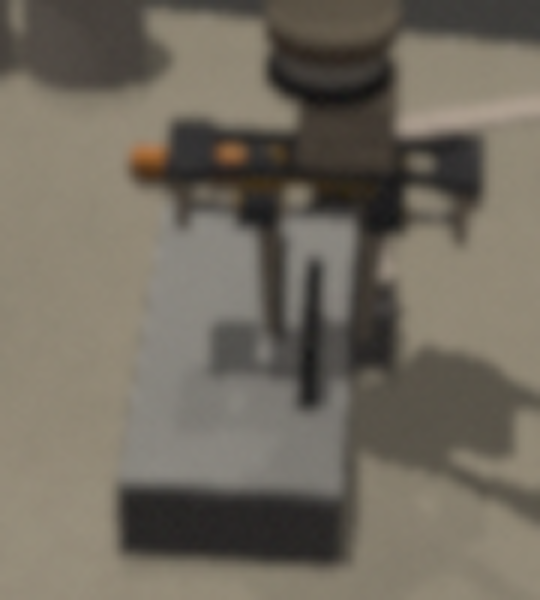

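```bash
python3 -m inch '[[0,0,0,0,0,0,5],[0,0,0,0,0,0,5],[0,0,0,0,0,0,5],[0,0,0,0,0,0,5],[0,0,0,0,0,0,5]]'; python3 -c "
from h import *
go(.496,-.168,.0845,95.9)
import numpy as np
ths=np.linspace(0,1.6,25); X=-109*np.cos(ths)+53*np.sin(ths); Z=109*np.sin(ths)+53*np.cos(ths)
print(np.c_[ths[1:],np.diff(X),-np.diff(Z)].round(1).tolist())"
```

```text
time_s: 7.6
tool_pos: [0.4985, -0.1681, 0.0858]
ee_rot: [2.102, 2.328, 0.005]
contact_force: [6.1, 0.1, -2.2]
width: 0.0109
t 7.6 pos [ 0.4985 -0.1681  0.0858] turn [ 0.32  0.1  -0.06] shift after [ 0.4 -2.4  1.3] n>= 0.1 w 10.9 F [ 6.1  0.1 -2.2]
[[0.1, 3.8, -7.1], [0.1, 4.2, -6.9], [0.2, 4.7, -6.6], [0.3, 5.1, -6.3], [0.3, 5.5, -5.9], [0.4, 5.9, -5.5], [0.5, 6.3, -5.1], [0.5, 6.6, -4.7], [0.6, 6.9, -4.2], [0.7, 7.1, -3.8], [0.7, 7.4, -3.3], [0.8, 7.6, -2.8], [0.9, 7.8, -2.3], [0.9, 7.9, -1.7], [1.0, 8.0, -1.2], [1.1, 8.0, -0.7], [1.1, 8.1, -0.1], [1.2, 8.1, 0.4], [1.3, 8.0, 0.9], [1.3, 7.9, 1.5], [1.4, 7.8, 2.0], [1.5, 7.7, 2.5], [1.5, 7.5, 3.0], [1.6, 7.3, 3.5]]
```

```bash
python3 -m inch '[[0,0,0,0,3.8,-7.1,5],[0,0,0,0,4.2,-6.9,5],[0,0,0,0,4.7,-6.6,5],[0,0,0,0,5.1,-6.3,5],[0,0,0,0,5.5,-5.9,5],[0,0,0,0,5.9,-5.5,5]]'; python3 -c "
from h import *
go(.496,-.168,.0845,95.9)
c=cam('side');crop(c,220,110,310,210,6,'a4.png')"
```

```text
time_s: 8.2
tool_pos: [0.5239, -0.1653, 0.1226]
ee_rot: [-2.103, -2.33, 0.005]
contact_force: [-3.2, -4.7, -5.1]
width: 0.0111
t 8.2 pos [ 0.5239 -0.1653  0.1226] turn [-0.24  0.01 -0.03] shift after [  0.1 -28.   38.1] n>= 0.9 w 11.1 F [-3.2 -4.7 -5.1]
```

View pics/a4.png

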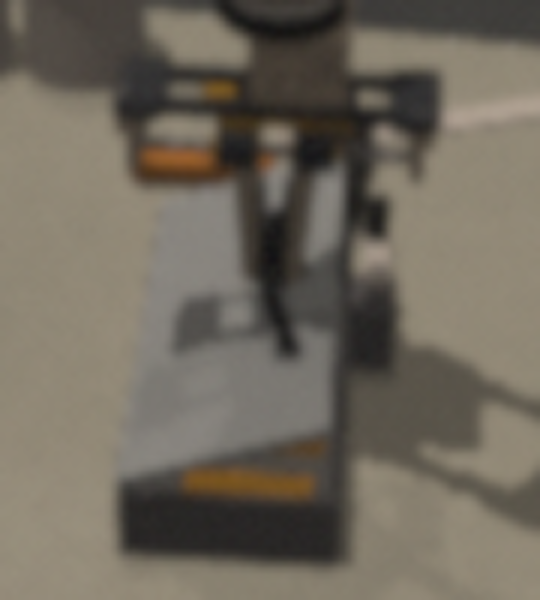

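Lid is lifting (dies visible at the near end). Continue.

```bash
python3 -m inch '[[0,0,0,0,6.3,-5.1,5],[0,0,0,0,6.6,-4.7,5],[0,0,0,0,6.9,-4.2,5],[0,0,0,0,7.1,-3.8,5],[0,0,0,0,7.4,-3.3,5],[0,0,0,0,7.6,-2.8,5],[0,0,0,0,7.8,-2.3,5],[0,0,0,0,7.9,-1.7,5],[0,0,0,0,8,-1.2,5]]'; python3 -m inch '[[0,0,0,0,8,-0.7,5],[0,0,0,0,8.1,-0.1,5],[0,0,0,0,8.1,0.4,5],[0,0,0,0,8,0.9,5],[0,0,0,0,7.9,1.5,5],[0,0,0,0,7.8,2,5],[0,0,0,0,7.7,2.5,5],[0,0,0,0,7.5,3,5],[0,0,0,0,7.3,3.5,5],[0,0,0,0,0,0,5],[0,0,0,0,0,0,5]]';python3 -c "
from h import *
go(.496,-.168,.0845,95.9)
c=cam('side');crop(c,220,110,310,210,6,'a5.png')"
```

```text
time_s: 9.15
tool_pos: [0.59, -0.1584, 0.154]
ee_rot: [-2.104, -2.332, 0.003]
contact_force: [-7.2, -1.0, 4.8]
width: 0.0108
time_s: 10.25
tool_pos: [0.6621, -0.1508, 0.1393]
ee_rot: [2.103, 2.33, 0.004]
contact_force: [3.3, -0.3, 1.5]
width: 0.0107
t 10.25 pos [ 0.6621 -0.1508  0.1393] turn [ 0.2   0.03 -0.03] shift after [  -0.  -167.    54.8] n>= 3.5 w 10.7 F [ 3.3 -0.3  1.5]
```

View pics/a5.png

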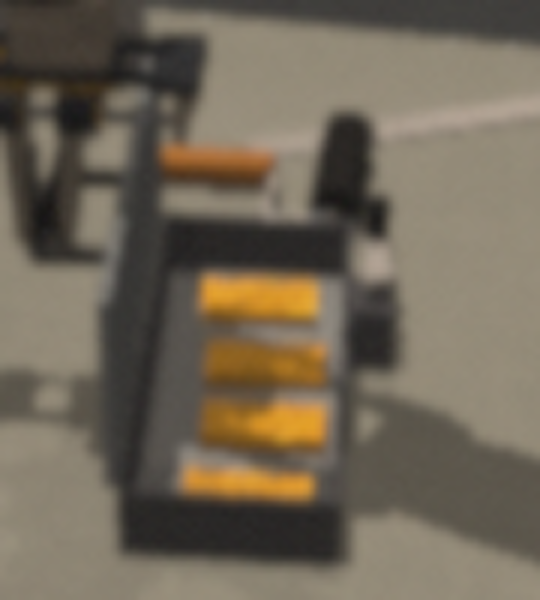

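```bash
python3 -m inch '[[0,0,0,0,0,0,28],[0,0,0,0,0,0,28],[0,0,0,0,0,0,28],[0,0,0,0,0,-15,28],[0,0,0,0,0,-30,28],[0,0,0,0,0,-45,28],[0,0,0,0,0,-40,28],[0,0,0,22,-30,0,28],[0,0,0,25,-35,0,28],[0,0,0,25,-36,0,40],[0,0,0,25,-36,0,60],[0,0,0,25,-36,0,60]]'; python3 -m inch '[[0,0,0,25,-36,0,60],[0,0,0,25,-36,0,60],[0,0,8.5,0,0,0,60],[0,0,8.5,0,0,0,60],[0,0,8.5,0,0,0,60],[0,0,8.5,0,0,0,60],[0,0,8.5,0,0,0,60],[0,0,8.5,0,0,0,60],[0,0,8.5,0,0,0,60],[0,0,8.5,0,0,0,60],[0,0,8.5,0,0,0,60],[0,0,8.5,0,0,0,60]]';python3 -c "
from h import *
go(.4,0,.27,5.9)
c=cam('side');cv2.imwrite('pics/a6.png',c['bgr'])
c=cam('top');cv2.imwrite('pics/b6.png',c['bgr'])"
```

```text
time_s: 11.5
tool_pos: [0.4744, -0.0464, 0.27]
ee_rot: [2.104, 2.331, 0.001]
contact_force: [-0.5, 0.6, 1.2]
width: 0.0498
time_s: 12.7
tool_pos: [0.3992, -0.0048, 0.2701]
ee_rot: [3.128, 0.288, 0.002]
contact_force: [0.2, 0.7, -0.6]
width: 0.06
t 12.7 pos [ 0.3992 -0.0048  0.2701] turn [ 0.03 -0.07  4.62] shift after [ 1.3 -4.7  0.1] n>= 0.1 w 60.0 F [ 0.2  0.7 -0.6]
```

View pics/a6.png

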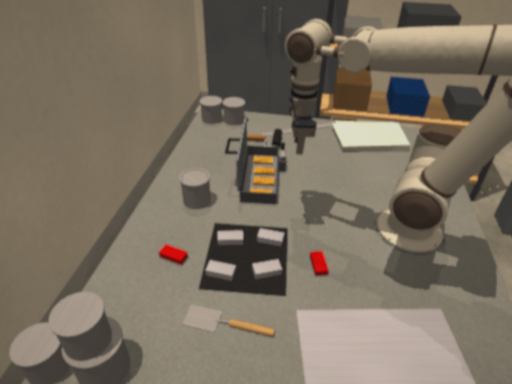

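View pics/b6.png

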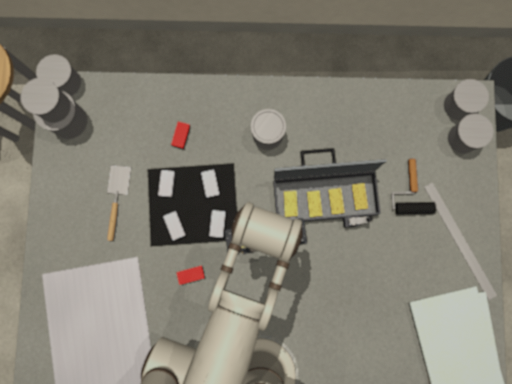

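```bash
cat >> h.py <<'E'
def dies(c,z,win=None):
    hsv=cv2.cvtColor(c["bgr"],cv2.COLOR_BGR2HSV); m=((abs(hsv[:,:,0].astype(int)-26)<8)&(hsv[:,:,1]>130)&(hsv[:,:,2]>80)).astype(np.uint8)
    if win: k=np.zeros_like(m); k[win[1]:win[3],win[0]:win[2]]=1; m&=k
    cs,_=cv2.findContours(m,cv2.RETR_EXTERNAL,cv2.CHAIN_APPROX_NONE)
    for k in cs:
        if cv2.contourArea(k)>60: k=k[:,0]; print("die px",k.mean(0).round(1),[ [round(float(v),4) for v in q] if np.ndim(q) else round(q,1) for q in rect(plane(c,k,z))])
def blocks(c,z=.028,win=(140,155,250,255)):
    x0,y0,x1,y1=win; sub=c["bgr"][y0:y1,x0:x1]; hsv=cv2.cvtColor(sub,cv2.COLOR_BGR2HSV)
    m=((sub.max(2)>120)&(hsv[:,:,1]<60)).astype(np.uint8); cs,_=cv2.findContours(m,cv2.RETR_EXTERNAL,cv2.CHAIN_APPROX_NONE)
    for k in cs:
        if 60<cv2.contourArea(k)<900 : 
            k=k[:,0]+[x0,y0]; print("block px",k.mean(0).round(1),[ [round(float(v),4) for v in q] if np.ndim(q) else round(q,1) for q in rect(plane(c,k,z))])
E
python3 - <<'E'
from h import *
c=cam("top"); dies(c,.017,(265,150,400,240)); blocks(c)
crop(c,260,140,420,240,4,'c1.png')
E
```

```text
die px [314.1 203.1] [[0.5231, -0.1615], [71.6472, 32.4062], 7.5]
die px [336.  201.2] [[0.5332, -0.2301], [73.8539, 32.6975], 8.3]
die px [359.3 196.4] [[0.5501, -0.3033], [74.8852, 34.9257], 7.9]
block px [173.8 225.4] [[0.4452, 0.2751], [83.0608, 42.9229], 24.3]
block px [216.9 223.4] [[0.4539, 0.1415], [82.1868, 42.6166], -4.3]
block px [209.7 183.2] [[0.5801, 0.1683], [83.0315, 42.4738], 13.3]
block px [165.8 182.9] [[0.5775, 0.3063], [82.6849, 42.743], -3.6]
```

View pics/c1.png

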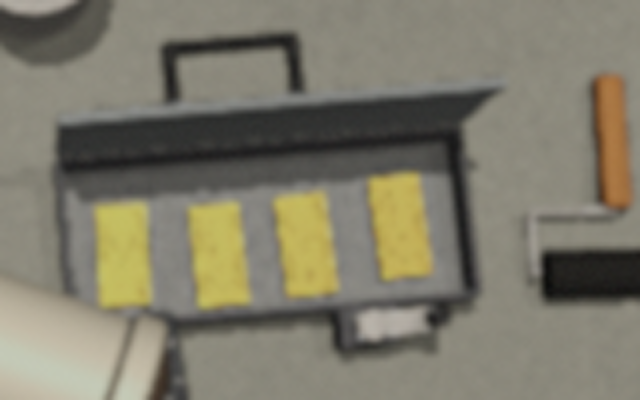

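```bash
sed -i 's/-26)<8)/-27)<10)/; s/hsv\[:,:,1\]>130/hsv[:,:,1]>90/' h.py; python3 - <<'E'
from h import *
c=cam("top"); dies(c,.017,(265,150,400,240))
print(proj(c,[[.55,-.195,.005]]))
go(.5501,-.3033,.15,7)
E
```

```text
die px [314.  203.5] [[0.5241, -0.1613], [80.5487, 39.9981], 6.8]
die px [290.1 203.5] [[0.5221, -0.0855], [79.3978, 37.8639], 0.9]
die px [336.  200.8] [[0.5336, -0.2298], [80.8504, 40.3213], 8.3]
die px [359.3 196.2] [[0.5511, -0.3037], [82.1816, 41.3491], 8.6]
[[324.33564824 195.92556975]]
t 12.9 pos [ 0.3993 -0.0048  0.2697] turn [ 0.02 -0.05  4.07] shift after [113.3 314.6 119.7] n>= 7.1 w 59.8 F [-0.9  0.7  0.2]
```

```bash
python3 - <<'E'
from h import *
c=cam("top"); o=np.array([.542,-.195]); th=np.radians(5.9); ex=np.array([np.cos(th),np.sin(th)]);ey=np.array([-ex[1],ex[0]])
v=cv2.resize(c["bgr"][140:240,260:420],None,fx=4,fy=4,interpolation=cv2.INTER_CUBIC)
for z,col in((.05,(0,0,255)),(.005,(255,0,0))):
  q=np.array([[*(o+ex*a+ey*b),z] for a,b in((-.062,-.155),(.062,-.155),(.062,.155),(-.062,.155))])
  p=((proj(c,q)-[260,140]+.5)*4).round().astype(int); cv2.polylines(v,[p],True,col,1)
cv2.imwrite("pics/c2.png",v)
E
```

```text
(no output)
```

View pics/c2.png

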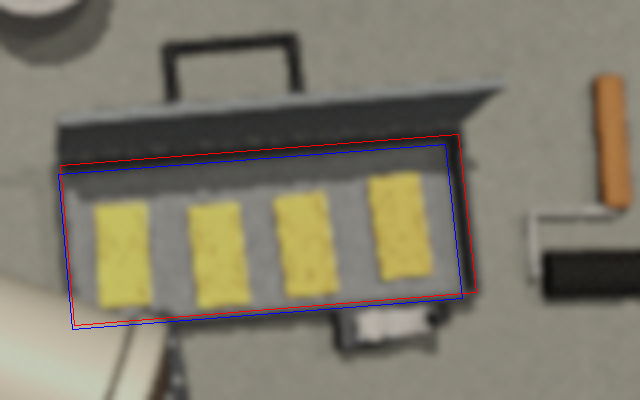

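```bash
python3 -c "
from h import *
go(.5336,-.2298,.12,8.3)"; python3 -m inch '[[0,0,2.1,0,0,0,54]]';  python3 -c "
from h import *
go(.5336,-.2298,.12,8.3)"
```

```text
t 12.95 pos [ 0.3993 -0.0048  0.2696] turn [ 0.02 -0.04  2.74] shift after [100.5 242.  149.6] n>= 6.0 w 59.8 F [ 0.4 -0.2  0.3]
time_s: 13.05
tool_pos: [0.3992, -0.0048, 0.2693]
ee_rot: [3.132, 0.243, 0.001]
contact_force: [0.5, 0.1, 0.4]
width: 0.0548
t 13.05 pos [ 0.3992 -0.0048  0.2693] turn [ 0.01 -0.02  0.57] shift after [100.5 242.  149.3] n>= 6.0 w 54.8 F [0.5 0.1 0.4]
```

```bash
python3 -m inch '[[0,0,0.6,14,34,8,54],[0,0,0,14,35,8,54],[0,0,0,14,35,8,54],[0,0,0,14,35,9,54],[0,0,0,15,35,9,54],[0,0,0,15,35,9,54],[0,0,0,14,33,9,54],[0,0,0,0,0,45,54],[0,0,0,0,0,45,54],[0,0,0,0,0,20,54],[0,0,0,0,0,0,54]]';  python3 -c "
from h import *
go(.5336,-.2298,.009,8.3)
c=cam('side');crop(c,220,110,310,210,6,'a7.png')"
```

```text
time_s: 14.15
tool_pos: [0.5303, -0.2283, 0.095]
ee_rot: [-3.128, -0.226, 0.01]
contact_force: [-0.2, -0.2, -0.1]
width: 0.0539
t 14.15 pos [ 0.5303 -0.2283  0.095 ] turn [-0.33  0.34 -0.03] shift after [ 3.  2. 86.] n>= 1.7 w 53.9 F [-0.2 -0.2 -0.1]
```

View pics/a7.png

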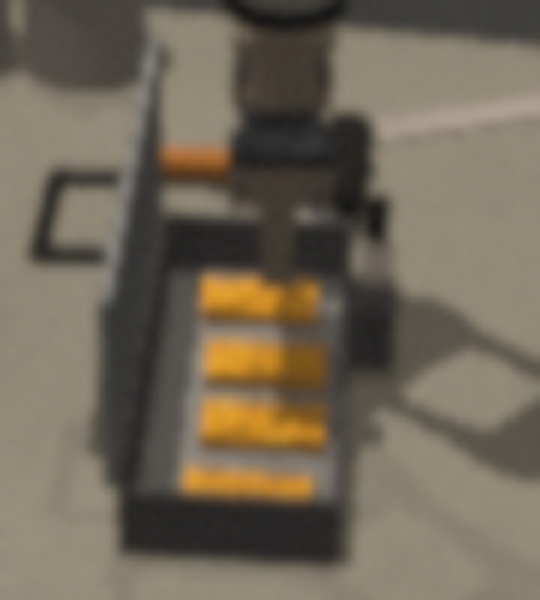

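```bash
python3 -m inch '[[0,0,0,0,0,20,54],[0,0,0,0,0,20,54],[0,0,0,0,0,10,54],[0,0,0,0,0,0,54],[0,0,0,0,0,0,54]]';  python3 -c "
from h import *
go(.5336,-.2298,.009,8.3)"
```

```text
time_s: 14.7
tool_pos: [0.5339, -0.2306, 0.0506]
ee_rot: [3.132, 0.224, 0.003]
contact_force: [0.1, 0.0, 1.0]
width: 0.0537
t 14.7 pos [ 0.5339 -0.2306  0.0506] turn [ 0.09 -0.1  -0.11] shift after [-0.2 -0.8 41.6] n>= 0.8 w 53.7 F [0.1 0.  1. ]
```

```bash
python3 -m inch '[[0,0,0,0,-0.5,20,54],[0,0,0,0,0,12,54],[0,0,0,0,0,6,54],[0,0,0,0,0,2,54],[0,0,0,0,0,0,54]]';  python3 -c "
from h import *
go(.5336,-.2298,.009,8.3)
c=cam('side');crop(c,220,110,310,210,6,'a8.png')"
```

```text
time_s: 15.2
tool_pos: [0.533, -0.2296, 0.0092]
ee_rot: [3.133, 0.224, 0.0]
contact_force: [0.1, 0.3, -0.3]
width: 0.0539
t 15.2 pos [ 0.533  -0.2296  0.0092] turn [ 0.01 -0.01 -0.13] shift after [0.6 0.3 0.2] n>= 0.0 w 53.9 F [ 0.1  0.3 -0.3]
```

View pics/a8.png

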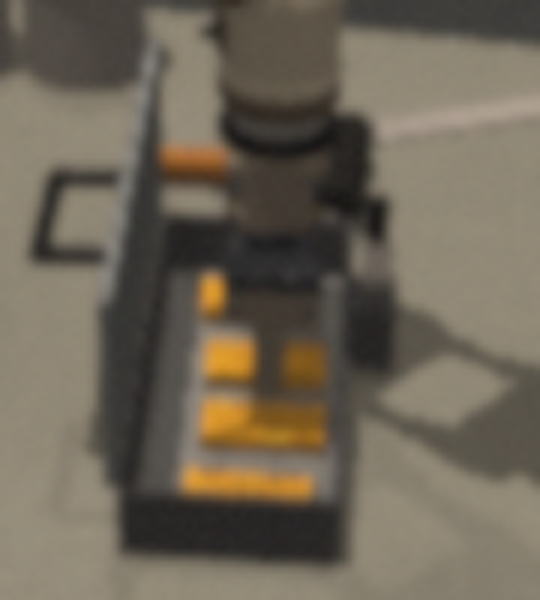

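```bash
python3 -m inch '[[0,0,0,0,0,0,30],[0,0,0,0,0,0,30],[0,0,0,0,0,0,30],[0,0,0,0,0,0,30],[0,0,0,0,0,-15,30],[0,0,0,0,0,-40,30],[0,0,0,0,0,-45,30],[0,0,0,0,0,-45,30],[0,0,0,0,0,0,30]]';  python3 -c "
from h import *
go(.454,.1415,.12,-4)
c=cam('side');crop(c,220,90,310,190,6,'a9.png')"
```

```text
time_s: 16.15
tool_pos: [0.5368, -0.2322, 0.1626]
ee_rot: [3.124, 0.223, 0.017]
contact_force: [0.9, -0.1, -1.3]
width: 0.0395
t 16.15 pos [ 0.5368 -0.2322  0.1626] turn [ 0.5  -0.65 12.17] shift after [-108.7 -367.    42.6] n>= 7.7 w 39.5 F [ 0.9 -0.1 -1.3]
```

View pics/a9.png

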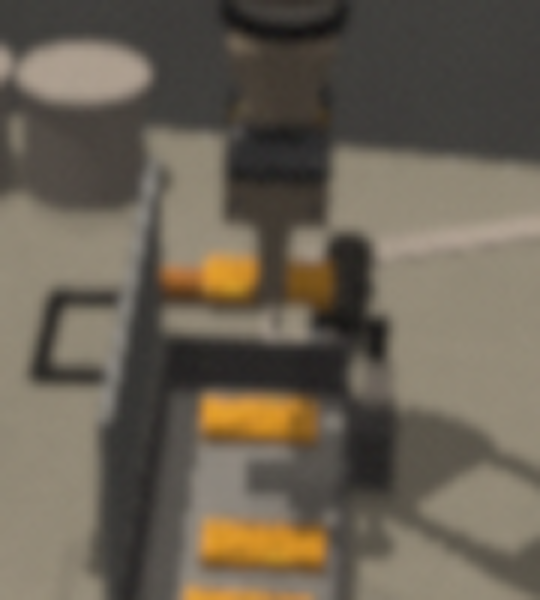

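```bash
python3 -m inch '[[0,0,6,0,0,0,30],[0,0,6.2,0,0,0,30],[0,0,0,-13,-40,0,30],[0,0,0,-13,-45,0,30],[0,0,0,-13,-45,0,30],[0,0,0,-14,-45,0,30],[0,0,0,-14,-45,0,30],[0,0,0,-14,-45,0,30],[0,0,0,-14,-45,0,30],[0,0,0,-13,-42,0,30],[0,0,0,0,-15,0,30],[0,0,0,0,0,0,30]]';  python3 -c "
from h import *
go(.454,.1415,.045,-4.2)
c=cam('top');blocks(c);crop(c,140,140,300,260,5,'b9.png')"
```

```text
time_s: 17.4
tool_pos: [0.4488, 0.1459, 0.152]
ee_rot: [3.14, -0.105, -0.006]
contact_force: [0.4, -0.8, -1.7]
width: 0.0394
t 17.4 pos [0.4488 0.1459 0.152 ] turn [0.02 0.23 0.38] shift after [  5.5   4.  107. ] n>= 2.1 w 39.4 F [ 0.4 -0.8 -1.7]
block px [195.8 250.3] [[0.373, 0.2016], [102.1575, 30.6614], -88.7]
block px [220.  237.9] [[0.41, 0.1303], [46.3815, 24.7874], 1.8]
block px [176.1 237.7] [[0.4075, 0.2689], [64.5587, 38.3607], -26.5]
```

View pics/b9.png

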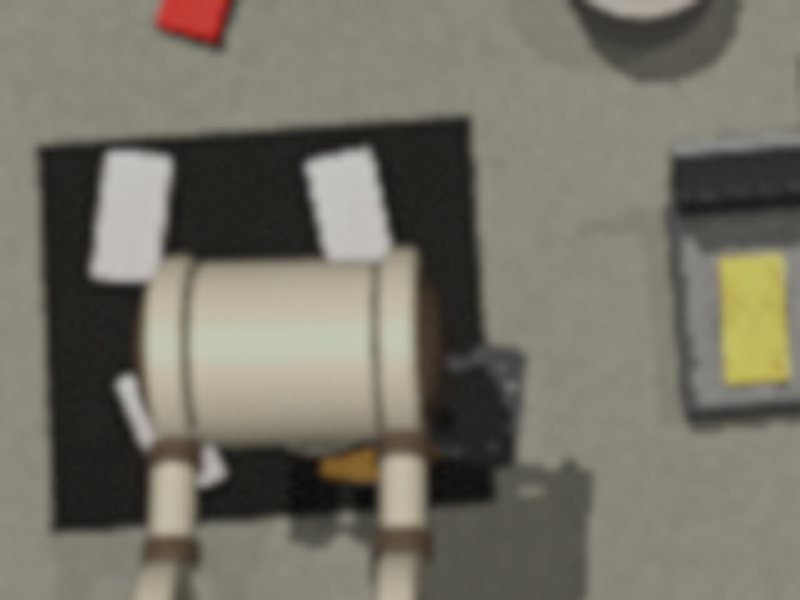

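```bash
python3 -m inch '[[0,0,0.4,5,4,30,30],[0,0,0,0,0,40,30],[0,0,0,0,0,20,30],[0,0,0,0,0,10,30],[0,0,0,0,0,0,30],[0,0,0,0,0,0,30]]';  python3 -c "
from h import *
go(.454,.1415,.032,-4.2)
c=cam('side');crop(c,190,190,310,300,6,'a10.png')"
```

```text
time_s: 18.05
tool_pos: [0.4565, 0.1393, 0.0548]
ee_rot: [3.139, -0.123, 0.002]
contact_force: [0.9, -0.8, -2.6]
width: 0.0394
t 18.05 pos [0.4565 0.1393 0.0548] turn [-0.   -0.08 -0.28] shift after [-2.7 -2.  22.8] n>= 0.5 w 39.4 F [ 0.9 -0.8 -2.6]
```

View pics/a10.png

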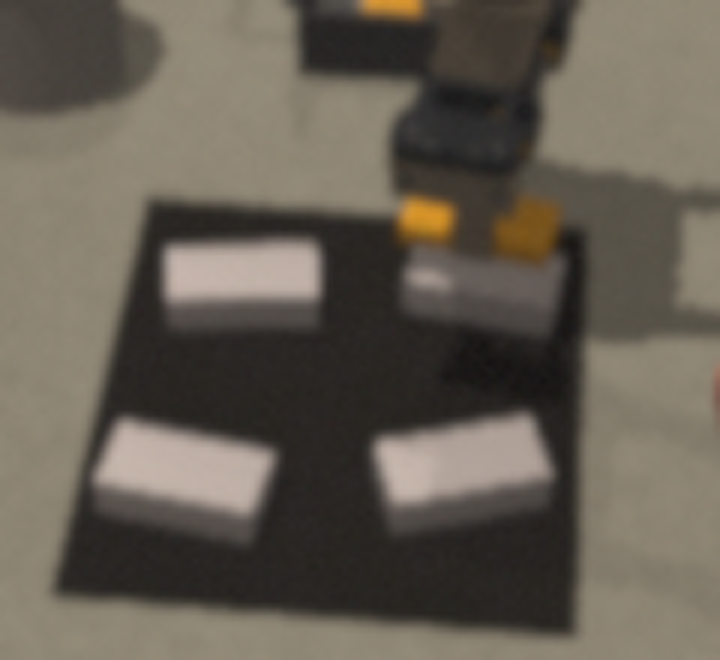

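```bash
python3 -m inch '[[0,0,0,-2,-2.5,6,30],[0,0,0,0,0,6,30],[0,0,0,0,0,5,30],[0,0,0,0,0,3,30],[0,0,0,0,0,1,30],[0,0,0,0,0,0,30]]';  python3 -c "
from h import *
go(.454,.1415,.032,-4.2)"
```

```text
time_s: 18.7
tool_pos: [0.4538, 0.1425, 0.0329]
ee_rot: [3.139, -0.121, -0.0]
contact_force: [0.8, 0.1, -2.3]
width: 0.0393
t 18.7 pos [0.4538 0.1425 0.0329] turn [ 0.    0.01 -0.23] shift after [0.3 1.  0.9] n>= 0.0 w 39.3 F [ 0.8  0.1 -2.3]
```

```bash
python3 -m inch '[[0,0,0,0,0,1,30],[0,0,0,0,0,0,30],[0,0,0,0,0,0,54],[0,0,0,0,0,0,54],[0,0,0,0,0,0,54]]';  python3 -c "
from h import *
go(.454,.1415,.012,-4.2)"; python3 -m inch '[[0,0,0,0,0,8,54],[0,0,0,0,0,8,54],[0,0,0,0,0,4,54],[0,0,0,0,0,0,54],[0,0,0,0,0,0,30],[0,0,0,0,0,0,30],[0,0,0,0,0,0,30],[0,0,0,0,0,0,30],[0,0,0,0,0,0,30]]';  python3 -c "
from h import *
go(.454,.1415,.012,-4.2)
c=cam('side');crop(c,190,190,310,300,6,'a11.png')"
```

```text
time_s: 19.2
tool_pos: [0.4541, 0.1425, 0.0321]
ee_rot: [-3.139, 0.122, -0.001]
contact_force: [-0.1, -0.4, -0.0]
width: 0.0542
t 19.2 pos [0.4541 0.1425 0.0321] turn [-0.   -0.04 -0.24] shift after [-0.1  1.  20.1] n>= 0.4 w 54.2 F [-0.1 -0.4 -0. ]
time_s: 20.1
tool_pos: [0.4541, 0.1427, 0.0122]
ee_rot: [-3.139, 0.122, -0.001]
contact_force: [1.2, 2.7, -1.9]
width: 0.04
t 20.1 pos [0.4541 0.1427 0.0122] turn [-0.02 -0.04 -0.24] shift after [-0.   1.2  0.2] n>= 0.0 w 40.0 F [ 1.2  2.7 -1.9]
```

View pics/a11.png

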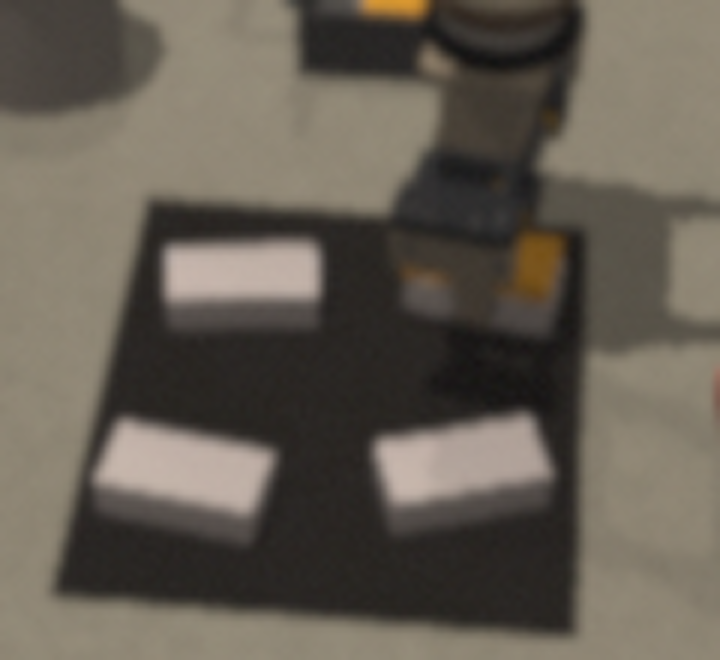

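```bash
python3 -m inch '[[0,0,0,0,0,0,60],[0,0,0,0,0,0,60],[0,0,0,0,0,-20,60],[0,0,0,0,0,-35,91],[0,0,-8.5,0,0,0,91],[0,0,-8.5,0,0,0,91],[0,0,-8.5,0,0,0,91],[0,0,-8.5,0,0,0,91],[0,0,-8.5,0,0,0,91],[0,0,-8.5,0,0,0,91],[0,0,-8.5,0,0,0,91],[0,0,-8.5,0,0,0,91]]';  python3 -m inch '[[0,0,-8.5,0,0,0,91],[0,0,-8.5,0,0,0,91],[0,0,-5,0,0,0,91],[0,0,0,0,0,0,91]]'; python3 -c "
from h import *
go(.454,.1427,.012,86)
c=cam('side');crop(c,190,190,310,300,6,'a12.png')"
```

```text
time_s: 21.35
tool_pos: [0.4537, 0.1423, 0.067]
ee_rot: [2.665, 1.663, -0.001]
contact_force: [0.1, -0.4, 0.2]
width: 0.0913
time_s: 21.75
tool_pos: [0.4537, 0.1424, 0.067]
ee_rot: [2.305, 2.134, -0.001]
contact_force: [-0.6, -0.4, 0.9]
width: 0.0912
t 21.75 pos [0.4537 0.1424 0.067 ] turn [-0.01  0.02 -0.42] shift after [ 0.4  0.2 55. ] n>= 1.1 w 91.2 F [-0.6 -0.4  0.9]
```

View pics/a12.png

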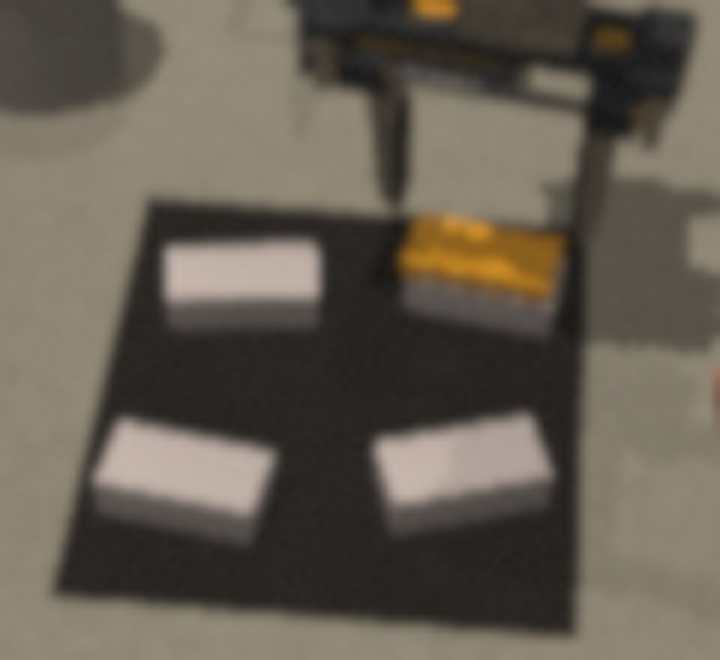

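```bash
python3 -m inch '[[0,0,-0.4,0,0,12,91.9],[0,0,0,0,0,8,91.9],[0,0,0,0,0,4,91.9],[0,0,0,0,0,4,91.9],[0,0,0,0,0,2,91.9]]';  python3 -c "
from h import *
go(.454,.1427,.012,86)
c=cam('side');crop(c,190,190,310,300,6,'a13.png')"
```

```text
time_s: 22.3
tool_pos: [0.4535, 0.1425, 0.0364]
ee_rot: [-2.298, -2.141, 0.001]
contact_force: [0.7, 0.9, -0.3]
width: 0.092
t 22.3 pos [0.4535 0.1425 0.0364] turn [-0.05  0.01 -0.05] shift after [ 0.3  0.4 24.4] n>= 0.5 w 92.0 F [ 0.7  0.9 -0.3]
```

View pics/a13.png

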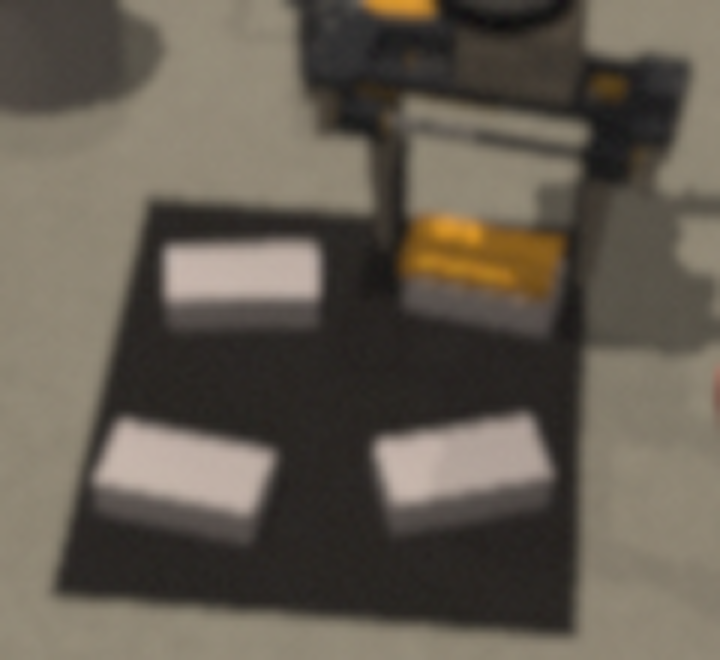

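```bash
python3 -m inch '[[0,0,0,0,1,6,91.9],[0,0,0,0,1,6,91.9],[0,0,0,0,0,6,91.9],[0,0,0,0,0,5,91.9],[0,0,0,0,0,0,91.9],[0,0,0,0,0,0,70],[0,0,0,0,0,0,70],[0,0,0,0,0,0,70],[0,0,0,0,0,0,70],[0,0,0,0,0,0,70]]';  python3 -c "
from h import *
go(.454,.1427,.012,86)"
```

```text
time_s: 23.35
tool_pos: [0.4554, 0.1424, 0.014]
ee_rot: [-2.298, -2.142, 0.001]
contact_force: [-3.6, -0.6, 1.3]
width: 0.0796
t 23.35 pos [0.4554 0.1424 0.014 ] turn [-0.06  0.01 -0.03] shift after [ 0.2 -1.4  2. ] n>= 0.0 w 79.6 F [-3.6 -0.6  1.3]
```

```bash
python3 -m inch '[[0,0,0,0,0,0,91.9],[0,0,0,0,0,0,91.9],[0,0,0,0,0,-20,91.9],[0,0,8.5,0,0,-40,80],[0,0,8.5,0,0,-40,54],[0,0,8.5,0,0,0,54],[0,0,8.5,0,0,0,54],[0,0,8.5,0,0,0,54],[0,0,8.5,0,0,0,54],[0,0,8.5,0,0,0,54],[0,0,8.5,0,0,0,54],[0,0,8.5,0,0,0,54]]';  python3 -c "
from h import *
go(.5241,-.1613,.115,6.8)"
```

```text
time_s: 24.55
tool_pos: [0.4564, 0.1424, 0.1143]
ee_rot: [3.132, 0.25, 0.002]
contact_force: [0.6, -0.1, 0.8]
width: 0.0542
t 24.55 pos [0.4564 0.1424 0.1143] turn [ 0.01 -0.09  2.31] shift after [ 31.3 309.5  -0.7] n>= 6.2 w 54.2 F [ 0.6 -0.1  0.8]
```

```bash
python3 -m inch '[[0,0,2.3,0,0,0,54],[0,0,0,4,38,0,54],[0,0,0,4,45,0,54],[0,0,0,4,45,0,54],[0,0,0,4,45,0,54],[0,0,0,4,45,0,54],[0,0,0,5,45,0,54],[0,0,0,4,35,0,54],[0,0,0,2,12,20,54],[0,0,0,0,0,20,54],[0,0,0,0,0,10,54],[0,0,0,0,0,0,54]]';  python3 -c "
from h import *
go(.5241,-.1613,.009,6.8)
c=cam('top');crop(c,130,140,290,260,5,'b14.png')
c=cam('side');crop(c,220,110,310,210,6,'a14.png')
"
```

```text
time_s: 25.75
tool_pos: [0.5242, -0.1606, 0.0625]
ee_rot: [-3.134, -0.196, 0.004]
contact_force: [0.1, -0.1, -0.2]
width: 0.0538
t 25.75 pos [ 0.5242 -0.1606  0.0625] turn [-0.1   0.14  0.37] shift after [-0.2  0.6 53.5] n>= 1.1 w 53.8 F [ 0.1 -0.1 -0.2]
```

View pics/b14.png

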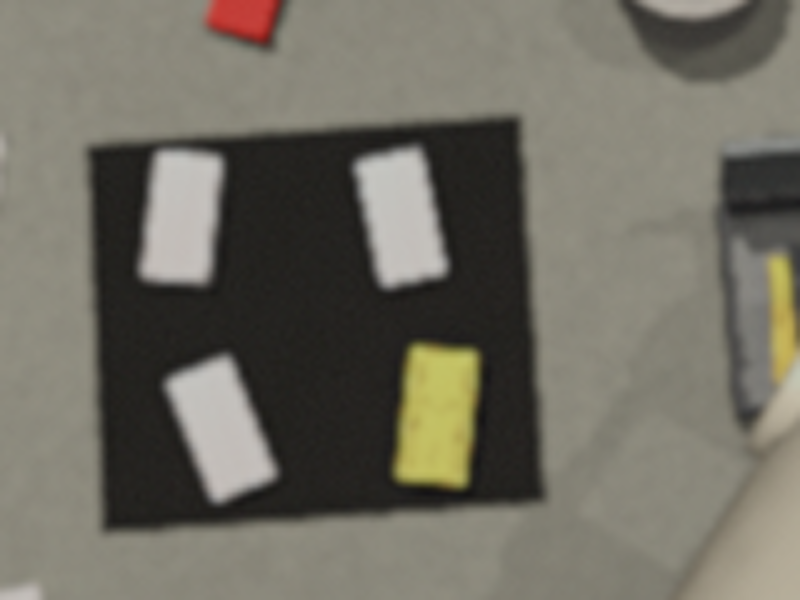

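View pics/a14.png

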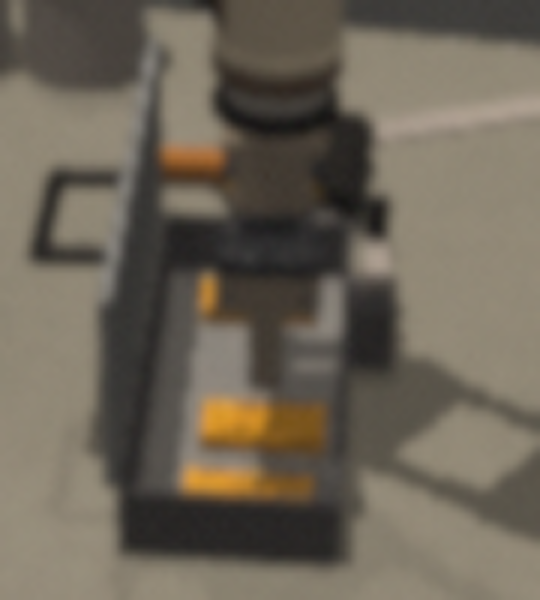

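```bash
python3 -m inch '[[0,0,0.3,0,0.5,20,54],[0,0,0,0,0,20,54],[0,0,0,0,0,9,54],[0,0,0,0,0,4,54],[0,0,0,0,0,0,54],[0,0,0,0,0,0,30],[0,0,0,0,0,0,30],[0,0,0,0,0,0,30],[0,0,0,0,0,-15,30],[0,0,0,0,0,-40,30],[0,0,0,0,0,-45,30],[0,0,0,0,0,0,30]]';  python3 -c "
from h import *
c=cam('top'); dies(c,.04,(140,150,250,260)); blocks(c); dies(c,.017,(265,150,400,240))
go(.580,.169,.11,13.3)
"
```

```text
time_s: 27.05
tool_pos: [0.5298, -0.1645, 0.1189]
ee_rot: [3.128, 0.188, 0.018]
contact_force: [0.8, -0.9, -1.7]
width: 0.0391
die px [217.1 222.7] [[0.4553, 0.1401], [87.388, 47.4399], -4.5]
die px [321.1 207.4] [[0.5115, -0.1831], [37.9542, 22.1281], -88.7]
die px [361.8 201.8] [[0.5372, -0.3048], [54.2775, 43.1314], 9.1]
die px [287.  202.3] [[0.5235, -0.0776], [76.1256, 22.0745], 0.9]
t 27.1 pos [ 0.5279 -0.1634  0.1153] turn [ 0.32 -0.36 -6.43] shift after [ 127.2 -311.5    5.3] n>= 6.7 w 39.4 F [ 1.2 -0.5 -2.6]
```

```bash
python3 -c "
from h import *
c=cam('top'); cv2.imwrite('pics/b15.png',c['bgr']); print(c['bgr'][183,209],c['bgr'][183,165])
blocks(c)
"
```

```text
[188 192 195] [186 190 194]
```

View pics/b15.png

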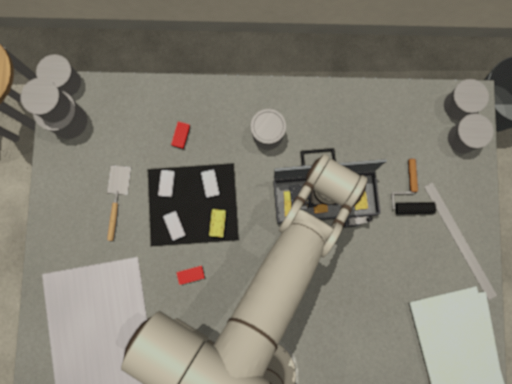

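```bash
sed -i '/def blocks/,$ s/RETR_EXTERNAL/RETR_CCOMP/' h.py; python3 -c "
from h import *
c=cam('top'); blocks(c)
go(.580,.1703,.11,13.3)
"
```

```text
block px [173.7 225.4] [[0.4451, 0.2753], [83.0438, 42.7416], 24.6]
block px [209.7 183.1] [[0.5803, 0.1684], [82.5434, 42.4156], 13.3]
block px [165.8 182.9] [[0.5775, 0.3062], [82.6768, 42.601], -3.8]
t 27.2 pos [ 0.5246 -0.1616  0.1105] turn [-0.04  0.06 -6.43] shift after [ 130.3 -310.2    0.5] n>= 6.7 w 39.3 F [-0.6  0.3 -3.6]
```

```bash
python3 -m inch '[[0,0,-6.4,0,0,0,30],[0,0,0,16,-38,0,30],[0,0,0,18,-43,0,30],[0,0,0,18,-43,0,30],[0,0,0,18,-43,0,30],[0,0,0,18,-43,0,30],[0,0,0,18,-43,0,30],[0,0,0,16,-38,0,30],[0,0,0,8,-19,15,30],[0,0,0,0,0,25,30],[0,0,0,0,0,15,30],[0,0,0,0,0,0,30]]';  python3 -m inch '[[0,0,0,0,0,0,30],[0,0,0,0,0,0,30]]'; python3 -c "
from h import *
go(.580,.1703,.032,13.3)
c=cam('side');crop(c,190,190,310,300,6,'a15.png')"
```

```text
time_s: 28.4
tool_pos: [0.5767, 0.169, 0.0512]
ee_rot: [-3.12, -0.362, 0.015]
contact_force: [0.6, 0.2, -3.5]
width: 0.0396
time_s: 28.6
tool_pos: [0.5816, 0.1692, 0.057]
ee_rot: [3.121, 0.361, 0.003]
contact_force: [0.9, -0.2, -2.6]
width: 0.0392
t 28.6 pos [0.5816 0.1692 0.057 ] turn [ 0.02 -0.1  -0.09] shift after [-1.3 -1.5 25. ] n>= 0.5 w 39.2 F [ 0.9 -0.2 -2.6]
```

View pics/a15.png

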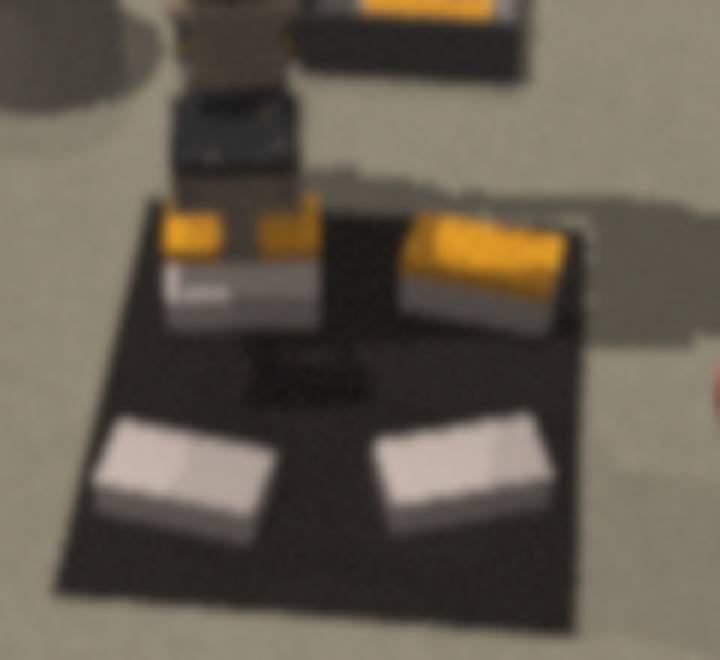

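```bash
python3 -m inch '[[0,0,0,-1,-1.5,8,30],[0,0,0,0,0,8,30],[0,0,0,0,0,5,30],[0,0,0,0,0,2.5,30],[0,0,0,0,0,1,30],[0,0,0,0,0,0,30],[0,0,0,0,0,0,30]]';  python3 -c "
from h import *
go(.580,.1703,.032,13.3)"
```

```text
time_s: 29.35
tool_pos: [0.5789, 0.1709, 0.0348]
ee_rot: [3.12, 0.364, -0.004]
contact_force: [-13.1, -2.4, 22.4]
width: 0.0394
t 29.35 pos [0.5789 0.1709 0.0348] turn [0.02 0.15 0.01] shift after [0.9 0.8 2.8] n>= 0.1 w 39.4 F [-13.1  -2.4  22.4]
```

```bash
python3 -m inch '[[0,0,0,0,0,-2,30],[0,0,0,0,0,0,54],[0,0,0,0,0,0,54],[0,0,0,0,0,0,54],[0,0,0,0,0,8,54],[0,0,0,0,0,9,54],[0,0,0,0,0,5,54],[0,0,0,0,0,0,30],[0,0,0,0,0,0,30],[0,0,0,0,0,0,30],[0,0,0,0,0,0,30],[0,0,0,0,0,0,30]]';  python3 -c "
from h import *
go(.580,.1703,.012,13.3)"; python3 -m inch '[[0,0,0,0,0,0,60],[0,0,0,0,0,0,60],[0,0,0,0,0,-20,60],[0,0,0,0,0,-35,91],[0,0,-8.5,0,0,0,91],[0,0,-8.5,0,0,0,91],[0,0,-8.5,0,0,0,91],[0,0,-8.5,0,0,0,91],[0,0,-8.5,0,0,0,91],[0,0,-8.5,0,0,0,91],[0,0,-8.5,0,0,0,91],[0,0,-8.5,0,0,0,91]]';  python3 -m inch '[[0,0,-8.5,0,0,0,91],[0,0,-8.5,0,0,0,91],[0,0,-5,0,0,0,91],[0,0,0,0,0,10,91.9],[0,0,0,0,0,7,91.9],[0,0,0,0,0,0,91.9]]'; python3 -c "
from h import *
go(.580,.1703,.012,103.3)
c=cam('side');crop(c,190,190,310,300,6,'a16.png')"
```

```text
time_s: 30.55
tool_pos: [0.5791, 0.1709, 0.0111]
ee_rot: [-3.121, -0.363, 0.001]
contact_force: [1.2, 0.7, -4.6]
width: 0.04
t 30.55 pos [0.5791 0.1709 0.0111] turn [-0.    0.03 -0.04] shift after [ 0.8  0.8 -0.9] n>= 0.0 w 40.0 F [ 1.2  0.7 -4.6]
time_s: 31.75
tool_pos: [0.5799, 0.171, 0.0673]
ee_rot: [2.377, 2.053, 0.002]
contact_force: [0.3, -0.1, 0.0]
width: 0.091
time_s: 32.35
tool_pos: [0.5781, 0.1708, 0.0477]
ee_rot: [-1.95, -2.46, 0.003]
contact_force: [0.2, 0.3, -1.0]
width: 0.0919
t 32.35 pos [0.5781 0.1708 0.0477] turn [-0.17 -0.03 -0.12] shift after [-0.9  1.7 35.7] n>= 0.7 w 91.9 F [ 0.2  0.3 -1. ]
```

View pics/a16.png

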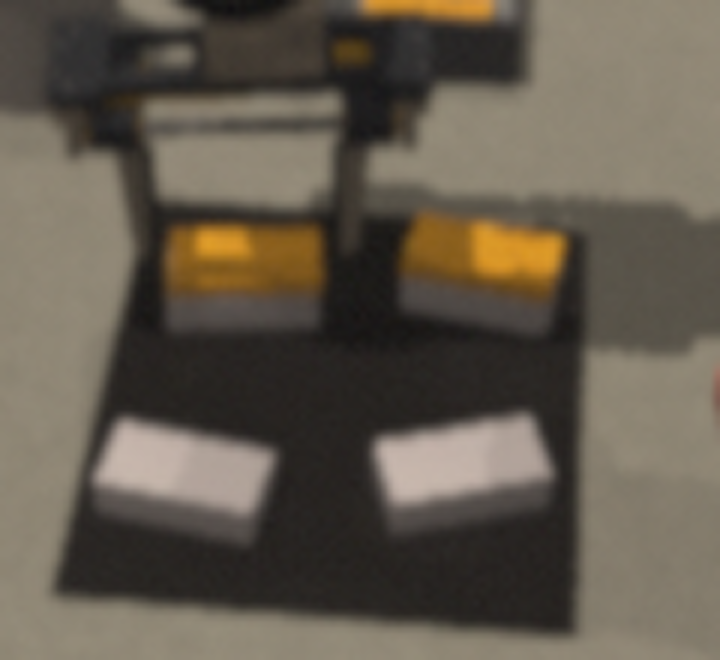

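```bash
python3 -m inch '[[0,0,0,0,1,8,91.9],[0,0,0,0,0,10,91.9],[0,0,0,0,0,10,91.9],[0,0,0,0,0,7,91.9],[0,0,0,0,0,0,91.9],[0,0,0,0,0,0,70],[0,0,0,0,0,0,70],[0,0,0,0,0,0,70],[0,0,0,0,0,0,70],[0,0,0,0,0,0,70]]';  python3 -c "
from h import *
go(.580,.1703,.012,103.3)"
```

```text
time_s: 33.4
tool_pos: [0.5805, 0.1712, 0.0148]
ee_rot: [1.95, 2.463, 0.0]
contact_force: [0.2, -0.3, 0.1]
width: 0.0797
t 33.4 pos [0.5805 0.1712 0.0148] turn [ 0.02  0.   -0.04] shift after [-0.7 -0.7  2.8] n>= 0.1 w 79.7 F [ 0.2 -0.3  0.1]
```

```bash
python3 -m inch '[[0,0,0,0,0,0,91.9],[0,0,0,0,0,0,91.9],[0,0,0,0,0,-20,91.9],[0,0,8.5,0,0,-40,80],[0,0,8.5,0,0,-40,54],[0,0,8.5,0,0,0,48],[0,0,8.5,0,0,0,48],[0,0,8.5,0,0,0,48],[0,0,8.5,0,0,0,48],[0,0,8.5,0,0,0,48],[0,0,8.5,0,0,0,48],[0,0,8.5,0,0,0,48]]'; python3 -m inch '[[0,0,8.5,0,0,0,48],[0,0,8.5,0,0,0,48]]';  python3 -c "
from h import *
c=cam('top'); dies(c,.017,(265,150,400,240)); dies(c,.04,(140,150,250,260)); blocks(c)
go(.551,-.3025,.115,8.5)"
```

```text
time_s: 34.6
tool_pos: [0.5804, 0.1712, 0.1146]
ee_rot: [-3.058, -0.718, -0.0]
contact_force: [-0.2, -0.4, -0.0]
width: 0.0481
time_s: 34.8
tool_pos: [0.5804, 0.1712, 0.1146]
ee_rot: [-3.131, -0.258, -0.0]
contact_force: [-0.9, 0.2, -0.9]
width: 0.0483
die px [290.1 203.4] [[0.5221, -0.0855], [79.3978, 37.8639], 0.9]
die px [359.3 196.2] [[0.5511, -0.3037], [82.1816, 41.3491], 8.6]
die px [220.  224.1] [[0.4533, 0.1339], [84.3276, 34.718], -4.5]
block px [234.8 238.4] [[0.4064, 0.0828], [99.1968, 55.6599], -39.3]
block px [212.8 178.5] [[0.5944, 0.16], [41.5044, 22.0333], 2.0]
block px [243.3 171.2] [[0.6158, 0.0695], [112.0584, 47.4828], 1.5]
t 34.85 pos [0.5805 0.1712 0.1147] turn [ 0.   -0.02  0.6 ] shift after [-9.920e+01  4.641e+02 -3.000e-01] n>= 9.5 w 47.9 F [0.5 0.5 0.5]
```

```bash
python3 -m inch '[[0,0,0.6,-20,30,0,48],[0,0,0,-20,40,0,48],[0,0,0,-20,42,0,48],[0,0,0,-20,42,0,48],[0,0,0,-19,42,0,48],[0,0,0,0,45,0,48],[0,0,0,0,45,0,48],[0,0,0,0,45,0,48],[0,0,0,0,45,0,48],[0,0,0,0,45,0,48],[0,0,0,0,30,0,48],[0,0,0,0,13,20,48]]'; python3 -m inch '[[0,0,0,0,0,20,48],[0,0,0,0,0,10,48],[0,0,0,0,0,0,48],[0,0,0,0,0,0,48],[0,0,0,0,0,0,48]]'; python3 -c "
from h import *
go(.551,-.3025,.008,8.5)
c=cam('side');crop(c,220,110,310,210,6,'a17.png')"
```

```text
time_s: 36.05
tool_pos: [0.559, -0.3078, 0.0977]
ee_rot: [3.126, 0.251, 0.008]
contact_force: [-0.2, 0.4, 0.3]
width: 0.0479
time_s: 36.55
tool_pos: [0.5577, -0.303, 0.0659]
ee_rot: [3.13, 0.253, 0.003]
contact_force: [1.2, 0.4, 0.4]
width: 0.0483
t 36.55 pos [ 0.5577 -0.303   0.0659] turn [ 0.1  -0.09  0.73] shift after [-6.6 -1.5 57.9] n>= 1.2 w 48.3 F [1.2 0.4 0.4]
```

View pics/a17.png

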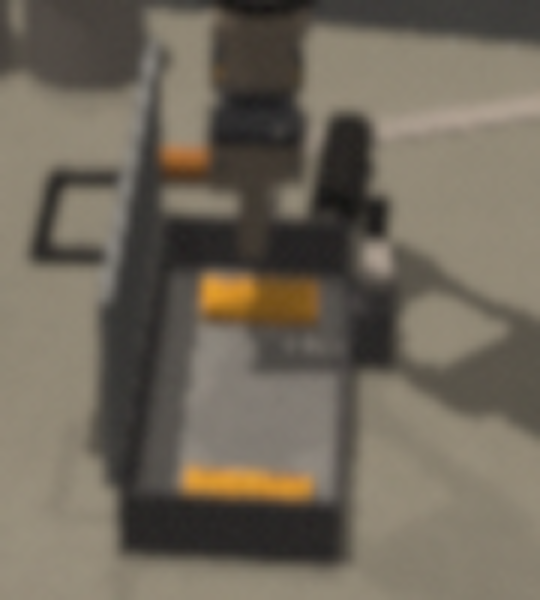

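```bash
python3 -m inch '[[0,0,0.7,-6.5,-1,8,48],[0,0,0,0,0,8,48],[0,0,0,0,0,8,48],[0,0,0,0,0,4,48],[0,0,0,0,0,0,48]]'; python3 -c "
from h import *
go(.551,-.3025,.008,8.5)
c=cam('side');crop(c,220,110,310,210,6,'a18.png')"
```

```text
time_s: 37.1
tool_pos: [0.5497, -0.3023, 0.0352]
ee_rot: [-3.132, -0.232, 0.002]
contact_force: [1.2, 0.5, -0.4]
width: 0.048
t 37.1 pos [ 0.5497 -0.3023  0.0352] turn [-0.09  0.08 -0.03] shift after [ 1.3  0.4 27.2] n>= 0.5 w 48.0 F [ 1.2  0.5 -0.4]
```

View pics/a18.png

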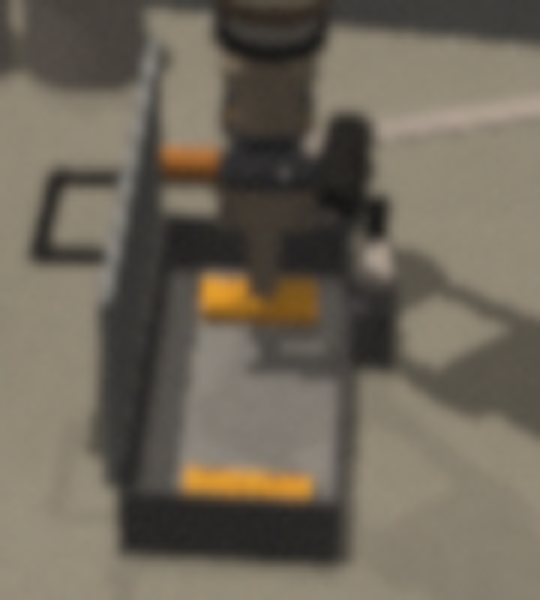

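No wall contact. Continue down in small steps.

```bash
python3 -m inch '[[0,0,0,1,0,6,48],[0,0,0,0,0,6,48],[0,0,0,0,0,4,48],[0,0,0,0,0,0,48]]'; python3 -c "
from h import *
go(.551,-.3025,.008,8.5)"
```

```text
time_s: 37.55
tool_pos: [0.5507, -0.3023, 0.0195]
ee_rot: [-3.132, -0.232, 0.002]
contact_force: [0.5, 0.3, 0.6]
width: 0.0482
t 37.55 pos [ 0.5507 -0.3023  0.0195] turn [-0.07  0.07 -0.03] shift after [ 0.2  0.3 11.5] n>= 0.2 w 48.2 F [0.5 0.3 0.6]
```

```bash
python3 -m inch '[[0,0,0,0,0,3,48],[0,0,0,0,0,3,48],[0,0,0,0,0,0,48]]'; python3 -c "
from h import *
go(.551,-.3025,.008,8.5)"
```

```text
time_s: 37.85
tool_pos: [0.551, -0.3025, 0.014]
ee_rot: [-3.132, -0.232, 0.001]
contact_force: [1.3, -0.4, 0.6]
width: 0.048
t 37.85 pos [ 0.551  -0.3025  0.014 ] turn [-0.03  0.03 -0.03] shift after [-0. -0.  6.] n>= 0.1 w 48.0 F [ 1.3 -0.4  0.6]
```

Below the die's top with no contact; finish and grip.

```bash
python3 -m inch '[[0,0,0,0,0,3,48],[0,0,0,0,0,2.5,48],[0,0,0,0,0,0,48],[0,0,0,0,0,0,30],[0,0,0,0,0,0,30],[0,0,0,0,0,0,30],[0,0,0,0,0,-10,30],[0,0,0,0,0,-30,30],[0,0,0,0,0,-40,30],[0,0,0,0,0,-30,30],[0,0,0,0,0,0,30],[0,0,0,0,0,0,30]]'; python3 -c "
from h import *
c=cam('top'); dies(c,.04,(140,150,250,260)); blocks(c)
go(.4455,.2775,.11,24.4)"
```

```text
time_s: 39.05
tool_pos: [0.5513, -0.3028, 0.1193]
ee_rot: [3.132, 0.232, 0.001]
contact_force: [-0.3, 0.0, -2.5]
width: 0.0395
die px [215.3 221.3] [[0.459, 0.1453], [87.1612, 47.383], -4.2]
die px [209.3 182.4] [[0.58, 0.1688], [86.9022, 47.0595], 13.1]
block px [173.7 225.4] [[0.4451, 0.2753], [83.0608, 42.3734], 24.3]
block px [165.8 182.9] [[0.5777, 0.3061], [82.3532, 42.2185], -4.2]
t 39.1 pos [ 0.5504 -0.302   0.1176] turn [ -0.12   0.08 -15.93] shift after [ 143.8 -571.1    7.6] n>= 11.8 w 39.5 F [ 0.5 -0.5 -3. ]
```

```bash
python3 -c "
from h import *
c=cam('top'); crop(c,140,150,260,250,6,'b19.png')
c=cam('side');crop(c,190,190,310,300,6,'a19.png')"
```

```text
(no output)
```

View pics/b19.png

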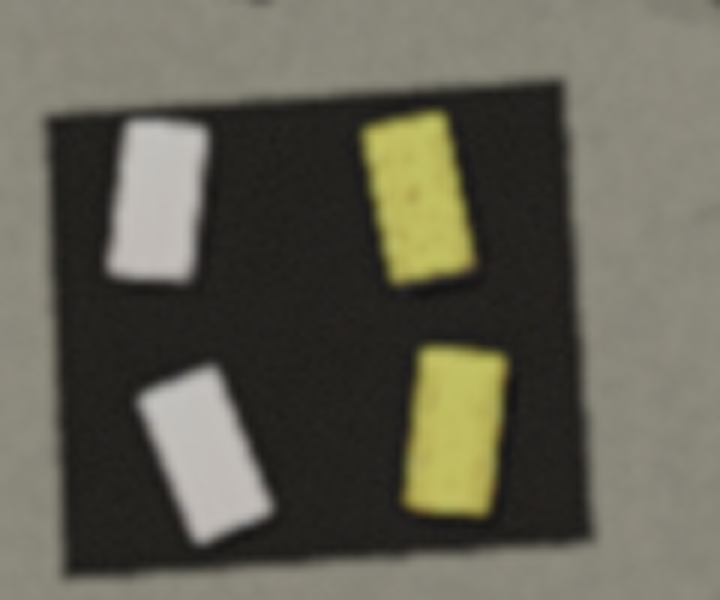

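View pics/a19.png

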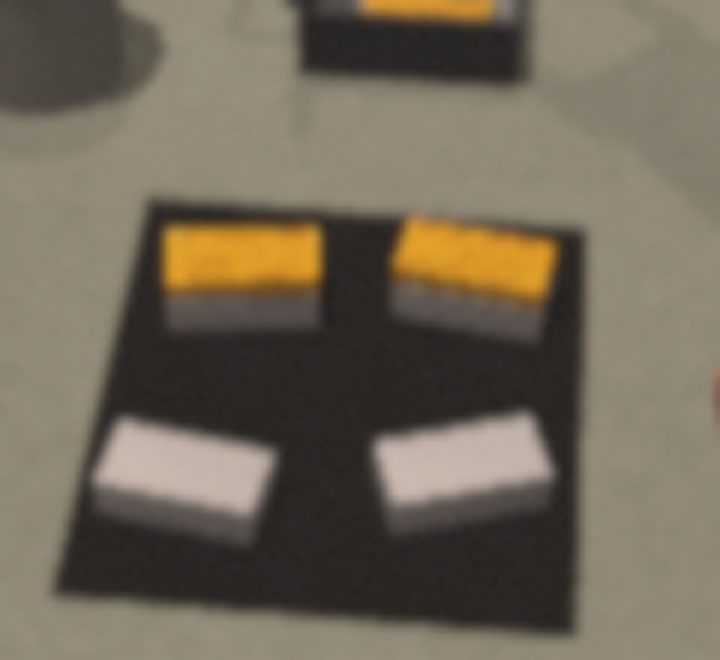

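```bash
python3 -m inch '[[0,0,-8,0,0,0,30],[0,0,-7.9,0,0,0,30],[0,0,0,8,-34,0,30],[0,0,0,11,-44,0,30],[0,0,0,12,-46,0,30],[0,0,0,12,-46,0,30],[0,0,0,12,-46,0,30],[0,0,0,12,-46,0,30],[0,0,0,12,-46,0,30],[0,0,0,12,-46,0,30],[0,0,0,12,-46,0,30],[0,0,0,12,-46,0,30]]'; python3 -m inch '[[0,0,0,12,-46,0,30],[0,0,0,10,-42,0,30],[0,0,0,6,-30,20,30],[0,0,0,0,0,25,30],[0,0,0,0,0,10,30],[0,0,0,0,0,0,30],[0,0,0,0,0,0,30],[0,0,0,0,0,0,30]]'; python3 -c "
from h import *
go(.4455,.2775,.035,24.4)
c=cam('side');crop(c,190,190,310,300,6,'a20.png')"
```

```text
time_s: 40.4
tool_pos: [0.4702, 0.1527, 0.1175]
ee_rot: [-3.07, -0.663, 0.004]
contact_force: [1.4, 0.5, -1.6]
width: 0.0394
time_s: 41.2
tool_pos: [0.4501, 0.2697, 0.0651]
ee_rot: [-3.071, -0.661, -0.003]
contact_force: [0.2, -0.2, -1.9]
width: 0.0398
t 41.2 pos [0.4501 0.2697 0.0651] turn [ 0.01 -0.12 -0.11] shift after [-0.9 -9.  30.1] n>= 0.6 w 39.8 F [ 0.2 -0.2 -1.9]
```

View pics/a20.png

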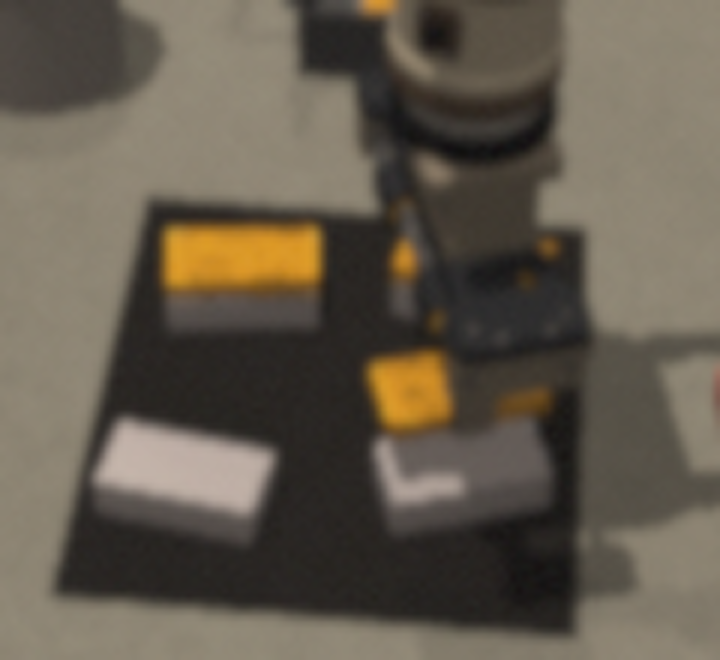

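```bash
python3 -m inch '[[0,0,0,-1,-9,5,30],[0,0,0,0,0,8,30],[0,0,0,0,0,6,30],[0,0,0,0,0,0,30],[0,0,0,0,0,0,30]]'; python3 -c "
from h import *
go(.4455,.2775,.035,24.4)
c=cam('side');crop(c,190,190,310,300,6,'a21.png')"
```

```text
time_s: 41.75
tool_pos: [0.444, 0.2777, 0.0446]
ee_rot: [3.071, 0.663, -0.001]
contact_force: [0.0, -0.3, -1.2]
width: 0.0395
t 41.75 pos [0.444  0.2777 0.0446] turn [-0.    0.05 -0.03] shift after [1.3 0.8 9.6] n>= 0.2 w 39.5 F [ 0.  -0.3 -1.2]
```

View pics/a21.png

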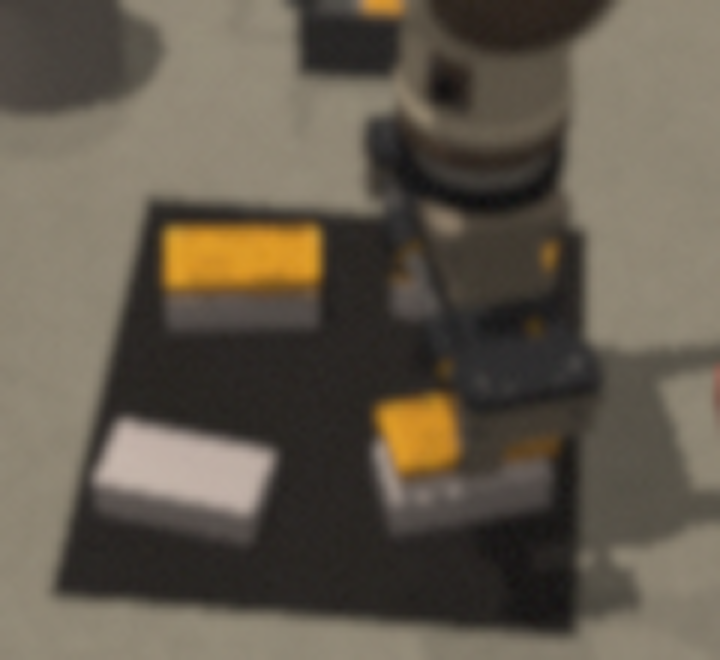

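```bash
python3 -m inch '[[0,0,0,2,1,5,30],[0,0,0,0,0,3,30],[0,0,0,0,0,2,30],[0,0,0,0,0,0,30]]'; python3 -c "
from h import *
go(.4455,.2775,.035,24.4)"
```

```text
time_s: 42.2
tool_pos: [0.4462, 0.2776, 0.0345]
ee_rot: [3.071, 0.663, -0.001]
contact_force: [0.8, 0.7, -3.5]
width: 0.0395
t 42.2 pos [0.4462 0.2776 0.0345] turn [-0.01  0.05 -0.04] shift after [-0.6 -0.2 -0.5] n>= 0.0 w 39.5 F [ 0.8  0.7 -3.5]
```

```bash
python3 -m inch '[[0,0,0,0,0,2,30],[0,0,0,0,0,0.7,30],[0,0,0,0,0,0,54],[0,0,0,0,0,0,54],[0,0,0,0,0,0,54],[0,0,0,0,0,8,54],[0,0,0,0,0,8,54],[0,0,0,0,0,4,54],[0,0,0,0,0,0,30],[0,0,0,0,0,0,30],[0,0,0,0,0,0,30],[0,0,0,0,0,0,30]]'; python3 -m inch '[[0,0,0,0,0,0,30],[0,0,0,0,0,0,60],[0,0,0,0,0,0,60],[0,0,0,0,0,-20,60],[0,0,0,0,0,-35,91],[0,0,-8.5,0,0,0,91],[0,0,-8.5,0,0,0,91],[0,0,-8.5,0,0,0,91],[0,0,-8.5,0,0,0,91],[0,0,-8.5,0,0,0,91],[0,0,-8.5,0,0,0,91],[0,0,-8.5,0,0,0,91]]';  python3 -m inch '[[0,0,-8.5,0,0,0,91],[0,0,-8.5,0,0,0,91],[0,0,-8.5,0,0,0,91],[0,0,-5,0,0,0,91],[0,0,0,0,0,10,91.9],[0,0,0,0,0,7,91.9],[0,0,0,0,0,0,91.9]]'; python3 -c "
from h import *
go(.4462,.2776,.012,114.4)
c=cam('side');crop(c,190,190,310,300,6,'a22.png')"
```

```text
time_s: 43.4
tool_pos: [0.4462, 0.2777, 0.012]
ee_rot: [3.071, 0.663, -0.001]
contact_force: [-0.6, -0.4, -4.2]
width: 0.0399
time_s: 44.6
tool_pos: [0.4469, 0.2779, 0.0678]
ee_rot: [2.33, 2.106, 0.001]
contact_force: [-1.0, 0.1, -0.2]
width: 0.0912
time_s: 45.3
tool_pos: [0.4453, 0.2773, 0.0487]
ee_rot: [-1.704, -2.637, 0.004]
contact_force: [-0.3, 0.1, -0.0]
width: 0.092
t 45.3 pos [0.4453 0.2773 0.0487] turn [-0.17 -0.02 -0.12] shift after [-0.1  0.9 36.7] n>= 0.7 w 92.0 F [-0.3  0.1 -0. ]
```

View pics/a22.png

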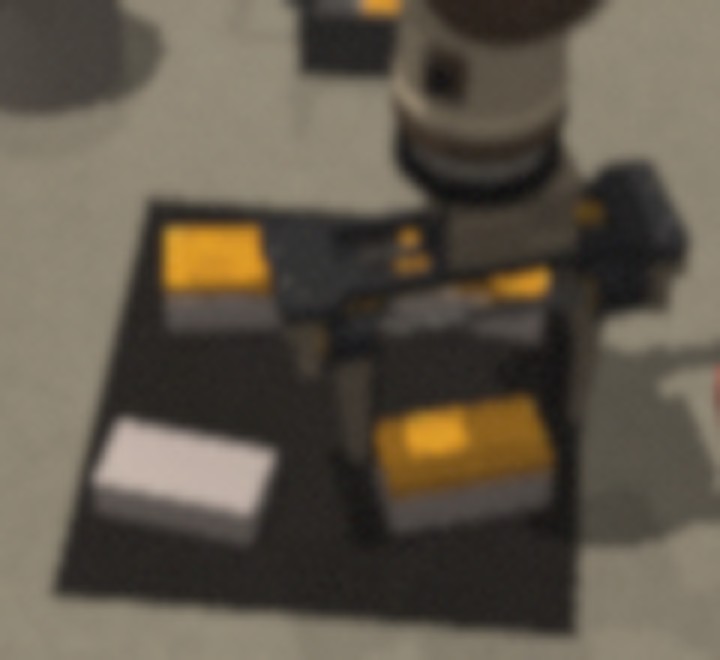

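```bash
python3 -m inch '[[0,0,0,0,0.5,8,91.9],[0,0,0,0,0,10,91.9],[0,0,0,0,0,10,91.9],[0,0,0,0,0,7,91.9],[0,0,0,0,0,0,91.9],[0,0,0,0,0,0,70],[0,0,0,0,0,0,70],[0,0,0,0,0,0,70],[0,0,0,0,0,0,70],[0,0,0,0,0,0,70]]';  python3 -c "
from h import *
go(.4462,.2776,.012,114.4)"; python3 -m inch '[[0,0,0,0,0,0,91.9],[0,0,0,0,0,0,91.9],[0,0,0,0,0,-20,91.9],[0,0,8.5,0,0,-40,80],[0,0,8.5,0,0,-40,54],[0,0,8.5,0,0,0,48],[0,0,8.5,0,0,0,48],[0,0,8.5,0,0,0,48],[0,0,8.5,0,0,0,48],[0,0,8.5,0,0,0,48],[0,0,8.5,0,0,0,48],[0,0,8.5,0,0,0,48]]'; python3 -m inch '[[0,0,8.5,0,0,0,48],[0,0,8.5,0,0,0,48],[0,0,8.5,0,0,0,48],[0,0,8.5,0,0,0,48]]';  python3 -c "
from h import *
c=cam('top'); dies(c,.017,(265,150,400,240));crop(c,140,150,310,250,4,'b22.png')
go(.522,-.085,.115,1)"
```

```text
time_s: 46.35
tool_pos: [0.4469, 0.2779, 0.0155]
ee_rot: [-1.703, -2.64, 0.0]
contact_force: [-1.1, -1.0, -0.6]
width: 0.0797
t 46.35 pos [0.4469 0.2779 0.0155] turn [-0.01  0.   -0.03] shift after [ 0.  -0.8  3.5] n>= 0.1 w 79.7 F [-1.1 -1.  -0.6]
time_s: 47.55
tool_pos: [0.4473, 0.2781, 0.1156]
ee_rot: [-2.975, -1.01, -0.001]
contact_force: [0.1, -0.6, 0.3]
width: 0.048
time_s: 47.95
tool_pos: [0.4472, 0.2781, 0.1155]
ee_rot: [-3.14, -0.096, -0.001]
contact_force: [-0.2, 0.2, 0.6]
width: 0.0481
die px [290.1 203.3] [[0.5221, -0.0855], [79.3775, 37.8535], 0.9]
t 48.0 pos [0.4472 0.278  0.1155] turn [-0.01 -0.04  2.2 ] shift after [ 68.4 364.3   0.5] n>= 7.4 w 47.7 F [-0.3  0.2 -0.4]
```

View pics/b22.png

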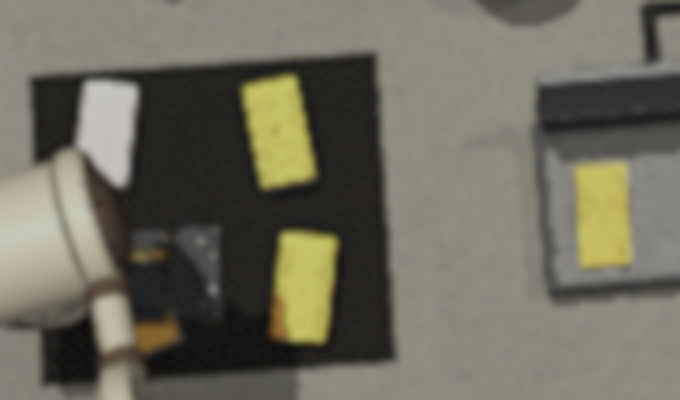

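```bash
python3 -m inch '[[0,0,2.2,0,0,0,48],[0,0,0,6,34,0,48],[0,0,0,9,45,0,48],[0,0,0,9,45,0,48],[0,0,0,9,45,0,48],[0,0,0,9,45,0,48],[0,0,0,9,45,0,48],[0,0,0,9,45,0,48],[0,0,0,6,35,0,48],[0,0,0,2,24,0,48],[0,0,0,0,0,30,48],[0,0,0,0,0,20,48]]'; python3 -m inch '[[0,0,0,0,0,0,48],[0,0,0,0,0,0,48],[0,0,0,0,0,0,48]]';  python3 -c "
from h import *
c=cam('top'); crop(c,260,140,420,240,4,'b23.png')
c=cam('side'); crop(c,220,110,310,210,6,'a23.png')
go(.522,-.0858,.008,1)"
```

```text
time_s: 49.2
tool_pos: [0.5257, -0.084, 0.0646]
ee_rot: [3.141, 0.047, 0.001]
contact_force: [0.7, 0.4, 0.5]
width: 0.0483
time_s: 49.5
tool_pos: [0.5266, -0.0832, 0.0668]
ee_rot: [3.14, 0.048, 0.004]
contact_force: [0.4, -0.8, 0.2]
width: 0.0479
t 49.6 pos [ 0.5266 -0.0832  0.0668] turn [ 0.06 -0.14  0.72] shift after [-4.6  2.6 58.8] n>= 1.2 w 48.0 F [-1.2 -0.7  0.2]
```

View pics/b23.png

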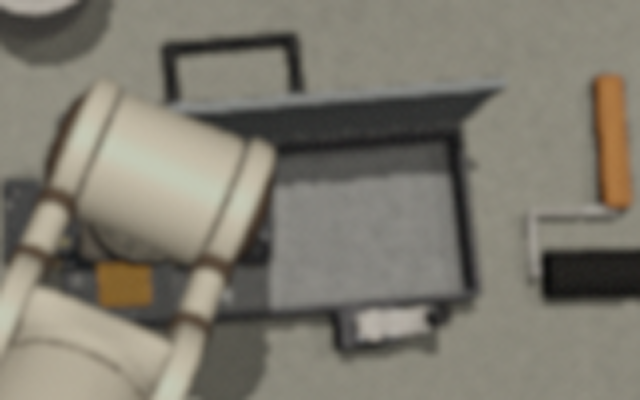

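View pics/a23.png

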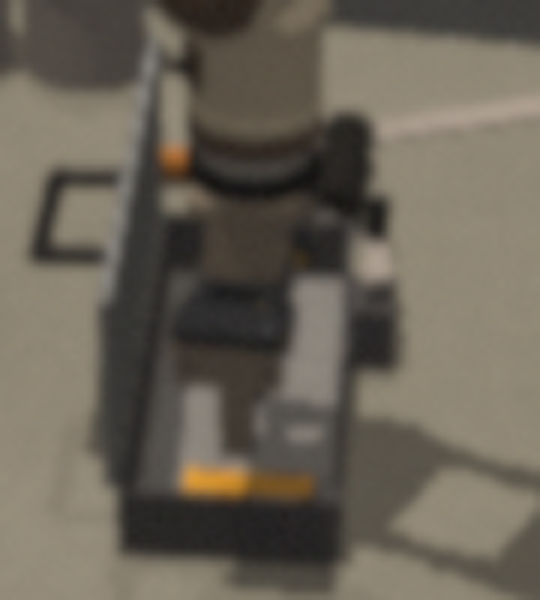

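```bash
python3 -m inch '[[0,0,0.7,-4.5,2.6,6,48],[0,0,0,0,0,8,48],[0,0,0,0,0,6,48],[0,0,0,0,0,4,48],[0,0,0,0,0,0,48]]'; python3 -c "
from h import *
go(.522,-.0858,.008,1)
c=cam('side'); crop(c,220,110,310,210,6,'a24.png')"
```

```text
time_s: 50.1
tool_pos: [0.5203, -0.0854, 0.0403]
ee_rot: [-3.141, -0.027, 0.003]
contact_force: [0.3, 0.7, 0.4]
width: 0.048
t 50.1 pos [ 0.5203 -0.0854  0.0403] turn [-0.04  0.1  -0.03] shift after [ 1.6  0.5 32.3] n>= 0.6 w 48.0 F [0.3 0.7 0.4]
```

View pics/a24.png

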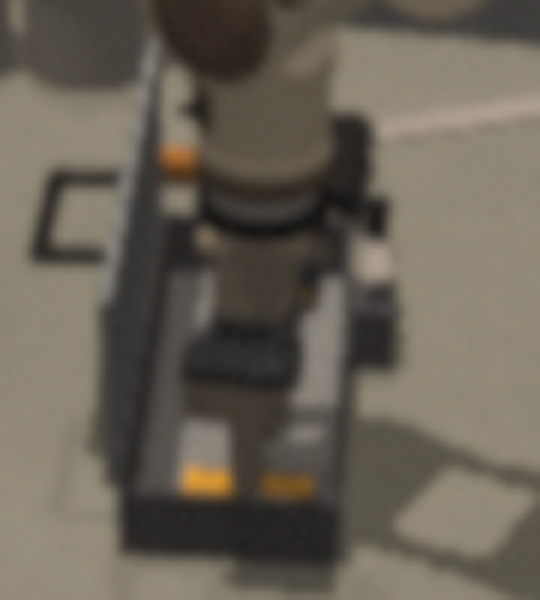

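Inside the rim with no contact. Down further.

```bash
python3 -m inch '[[0,0,0,0.5,0.5,8,48],[0,0,0,0,0,7,48],[0,0,0,0,0,4,48],[0,0,0,0,0,0,48]]'; python3 -c "
from h import *
go(.522,-.0858,.008,1)"; python3 -m inch '[[0,0,0,0,0,4,48],[0,0,0,0,0,3,48],[0,0,0,0,0,0,48]]'; python3 -c "
from h import *
go(.522,-.0858,.008,1)"
```

```text
time_s: 50.55
tool_pos: [0.5208, -0.0859, 0.0213]
ee_rot: [-3.141, -0.026, 0.003]
contact_force: [0.6, -0.6, 0.7]
width: 0.0481
t 50.55 pos [ 0.5208 -0.0859  0.0213] turn [-0.04  0.1  -0.04] shift after [ 1.2 -0.  13.3] n>= 0.3 w 48.1 F [ 0.6 -0.6  0.7]
time_s: 50.85
tool_pos: [0.5213, -0.086, 0.0149]
ee_rot: [-3.141, -0.026, 0.001]
contact_force: [-0.1, -0.5, -0.3]
width: 0.0475
t 50.85 pos [ 0.5213 -0.086   0.0149] turn [-0.02  0.04 -0.03] shift after [ 0.7 -0.2  6.9] n>= 0.1 w 47.5 F [-0.1 -0.5 -0.3]
```

```bash
python3 -m inch '[[0,0,0,0,0,3,48],[0,0,0,0,0,3,48],[0,0,0,0,0,0,48],[0,0,0,0,0,0,30],[0,0,0,0,0,0,30],[0,0,0,0,0,0,30],[0,0,0,0,0,-10,30],[0,0,0,0,0,-30,30],[0,0,0,0,0,-40,30],[0,0,0,0,0,-30,30],[0,0,0,0,0,0,30],[0,0,0,0,0,0,30]]'; python3 -c "
from h import *
c=cam('top'); dies(c,.04,(140,150,250,260)); blocks(c); dies(c,.017,(265,150,400,240))
go(.5777,.308,.11,-3.9)"
```

```text
time_s: 52.05
tool_pos: [0.5216, -0.0862, 0.1195]
ee_rot: [3.141, 0.027, 0.001]
contact_force: [-0.6, 0.7, -3.0]
width: 0.0397
die px [173.1 224.5] [[0.4464, 0.2751], [86.9913, 47.1325], 24.3]
die px [215.3 221.3] [[0.459, 0.1453], [87.1612, 47.383], -4.2]
die px [209.3 182.5] [[0.5798, 0.1686], [87.4405, 47.0457], 13.3]
block px [165.8 182.9] [[0.5775, 0.3063], [82.6849, 42.743], -3.6]
die px [293.5 208.8] [[0.5063, -0.0967], [34.6054, 22.1847], -89.2]
t 52.1 pos [ 0.5206 -0.0858  0.1181] turn [-0.04  0.11  4.87] shift after [  30.2 -396.8    8.1] n>= 8.0 w 40.1 F [ 0.3  0.1 -2.3]
```

```bash
python3 -m inch '[[0,0,4.9,0,0,0,30],[0,0,0,2,-30,0,30],[0,0,0,3,-42,0,30],[0,0,0,4,-45,0,30],[0,0,0,4,-46,0,30],[0,0,0,4,-46,0,30],[0,0,0,4,-46,0,30],[0,0,0,4,-46,0,30],[0,0,0,4,-45,0,30],[0,0,0,1,-35,0,30],[0,0,0,0,-17,20,30],[0,0,0,0,0,30,30]]'; python3 -m inch '[[0,0,0,0,0,0,30],[0,0,0,0,0,0,30],[0,0,0,0,0,0,30]]';  python3 -c "
from h import *
go(.5783,.309,.035,-3.9)
c=cam('side');crop(c,190,190,310,300,6,'a25.png')"
```

```text
time_s: 53.3
tool_pos: [0.5786, 0.3117, 0.0681]
ee_rot: [-3.139, 0.103, -0.001]
contact_force: [1.3, -0.3, -2.8]
width: 0.0397
time_s: 53.6
tool_pos: [0.5794, 0.3085, 0.0702]
ee_rot: [-3.139, 0.109, -0.002]
contact_force: [0.2, 0.5, -1.0]
width: 0.0394
t 53.6 pos [0.5794 0.3085 0.0702] turn [-0.02 -0.06 -0.08] shift after [-1.2 -0.5 35.2] n>= 0.7 w 39.4 F [ 0.2  0.5 -1. ]
```

View pics/a25.png

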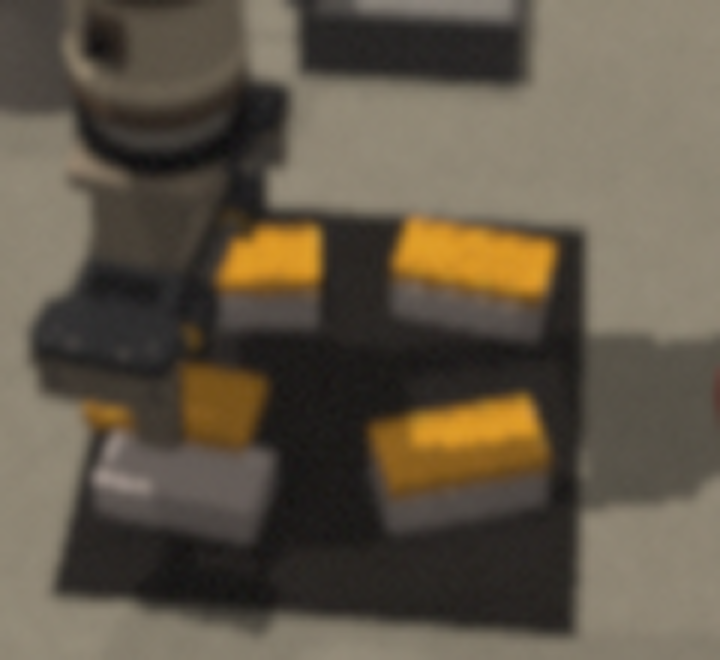

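```bash
python3 -m inch '[[0,0,0,-2.5,-0.5,10,30],[0,0,0,0,0,10,30],[0,0,0,0,0,8,30],[0,0,0,0,0,5,30],[0,0,0,0,0,3,30],[0,0,0,0,0,0,30]]';  python3 -c "
from h import *
go(.5783,.309,.035,-3.9)
c=cam('side');crop(c,190,190,310,300,6,'a26.png')"
```

```text
time_s: 54.25
tool_pos: [0.5762, 0.3095, 0.033]
ee_rot: [3.14, -0.108, -0.001]
contact_force: [-0.1, 0.1, -2.1]
width: 0.0393
t 54.25 pos [0.5762 0.3095 0.033 ] turn [ 0.01  0.02 -0.03] shift after [ 2.1  0.4 -2. ] n>= 0.1 w 39.3 F [-0.1  0.1 -2.1]
```

View pics/a26.png

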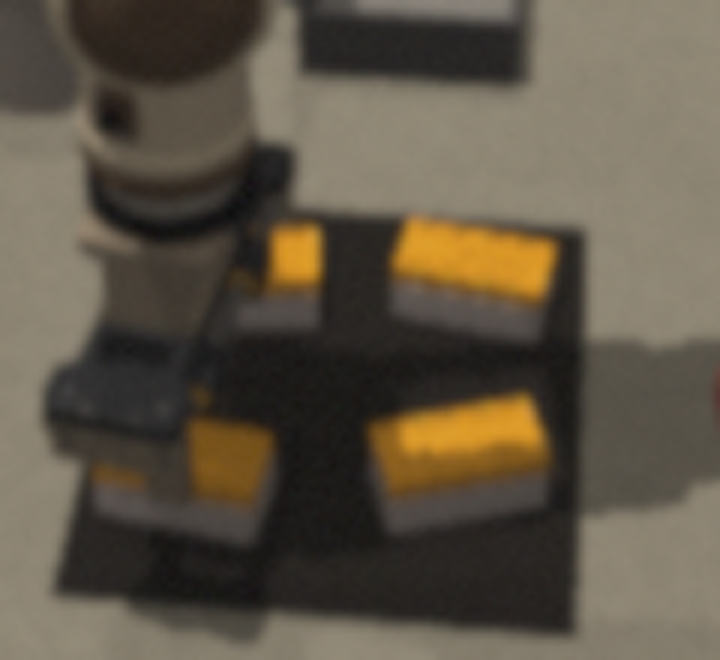

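Aligned. Lower, release, squeeze both ways. Between, check against the tool position.

```bash
python3 -m inch '[[0,0,0,0,0,1.5,30],[0,0,0,0,0,0,30],[0,0,0,0,0,0,54],[0,0,0,0,0,0,54],[0,0,0,0,0,0,54],[0,0,0,0,0,8,54],[0,0,0,0,0,8,54],[0,0,0,0,0,4,54],[0,0,0,0,0,0,30],[0,0,0,0,0,0,30],[0,0,0,0,0,0,30],[0,0,0,0,0,0,30]]'; python3 -m inch '[[0,0,0,0,0,0,30],[0,0,0,0,0,0,60],[0,0,0,0,0,0,60],[0,0,0,0,0,-20,60],[0,0,0,0,0,-35,91],[0,0,-8.5,0,0,0,91],[0,0,-8.5,0,0,0,91],[0,0,-8.5,0,0,0,91],[0,0,-8.5,0,0,0,91],[0,0,-8.5,0,0,0,91],[0,0,-8.5,0,0,0,91],[0,0,-8.5,0,0,0,91]]';  python3 -m inch '[[0,0,-8.5,0,0,0,91],[0,0,-8.5,0,0,0,91],[0,0,-8.5,0,0,0,91],[0,0,-5,0,0,0,91],[0,0,0,0,0,10,91.9],[0,0,0,0,0,7,91.9],[0,0,0,0,0,0,91.9]]'; python3 -c "
from h import *
go(.5783,.309,.012,86.1)
c=cam('side');crop(c,190,190,310,300,6,'a27.png')"
```

```text
time_s: 55.5
tool_pos: [0.5762, 0.3094, 0.0115]
ee_rot: [3.14, -0.108, -0.0]
contact_force: [0.7, -0.6, -3.4]
width: 0.0399
time_s: 56.7
tool_pos: [0.5767, 0.3097, 0.0675]
ee_rot: [2.775, 1.473, 0.002]
contact_force: [-0.4, -0.3, 0.5]
width: 0.0912
time_s: 57.4
tool_pos: [0.575, 0.3091, 0.0478]
ee_rot: [-2.297, -2.141, 0.005]
contact_force: [-0.3, -0.2, 0.4]
width: 0.0923
t 57.4 pos [0.575  0.3091 0.0478] turn [-0.18  0.07 -0.12] shift after [ 0.1  3.3 35.8] n>= 0.7 w 92.3 F [-0.3 -0.2  0.4]
```

View pics/a27.png

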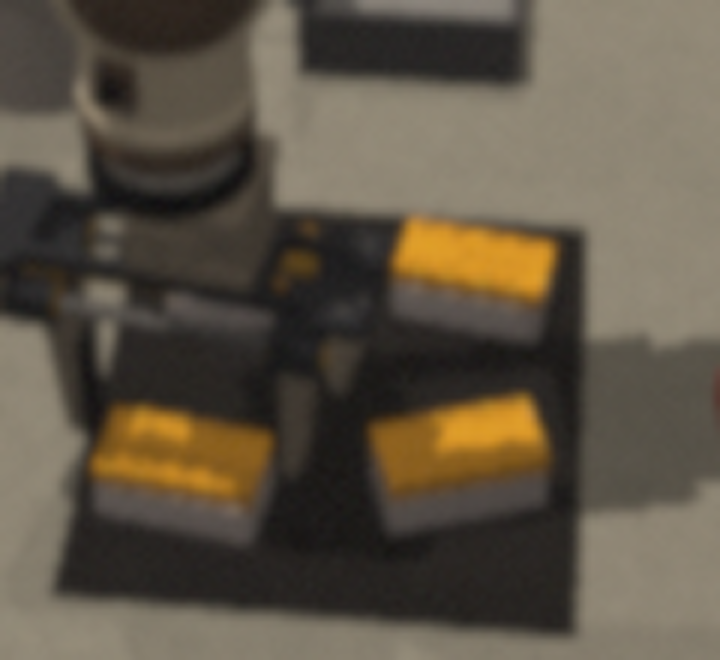

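```bash
python3 -m inch '[[0,0,0,0,2.5,0,91.9],[0,0,0,0,0,8,91.9],[0,0,0,0,0,10,91.9],[0,0,0,0,0,10,91.9],[0,0,0,0,0,7,91.9],[0,0,0,0,0,0,91.9],[0,0,0,0,0,0,70],[0,0,0,0,0,0,70],[0,0,0,0,0,0,70],[0,0,0,0,0,0,70],[0,0,0,0,0,0,70]]';  python3 -c "
from h import *
go(.5783,.309,.012,86.1)"; python3 -m inch '[[0,0,0,0,0,0,91.9],[0,0,0,0,0,0,91.9],[0,0,0,0,0,-20,91.9],[0,0,0,0,0,-35,91.9],[0,0,0,0,0,-35,91.9]]'; python3 -c "
from h import *
go(.4595,.1477,.07,85.8)
c=cam('top');cv2.imwrite('pics/b27.png',c['bgr']); dies(c,.04,(140,150,250,260))
c=cam('side');crop(c,190,190,310,300,6,'a28.png')"
```

```text
time_s: 58.55
tool_pos: [0.5789, 0.3095, 0.0151]
ee_rot: [-2.296, -2.144, -0.001]
contact_force: [-0.1, 0.1, 0.1]
width: 0.0799
t 58.55 pos [0.5789 0.3095 0.0151] turn [ 0.01 -0.01 -0.03] shift after [-0.5 -0.6  3.1] n>= 0.1 w 79.9 F [-0.1  0.1  0.1]
time_s: 59.05
tool_pos: [0.5783, 0.3091, 0.1053]
ee_rot: [-2.296, -2.143, 0.002]
contact_force: [0.3, -0.1, 0.2]
width: 0.0919
t 59.05 pos [0.5783 0.3091 0.1053] turn [-0.07  0.04  0.26] shift after [-169.7 -106.7   35.3] n>= 4.1 w 91.9 F [ 0.3 -0.1  0.2]
die px [174.9 225.8] [[0.4459, 0.2717], [82.3122, 44.3591], 21.0]
die px [215.3 221.2] [[0.4591, 0.1453], [87.459, 47.383], -4.2]
die px [168.  180.8] [[0.5783, 0.2986], [76.1026, 28.1061], 2.6]
die px [209.2 182.5] [[0.5797, 0.169], [87.4331, 47.5922], 13.1]
```

View pics/a28.png

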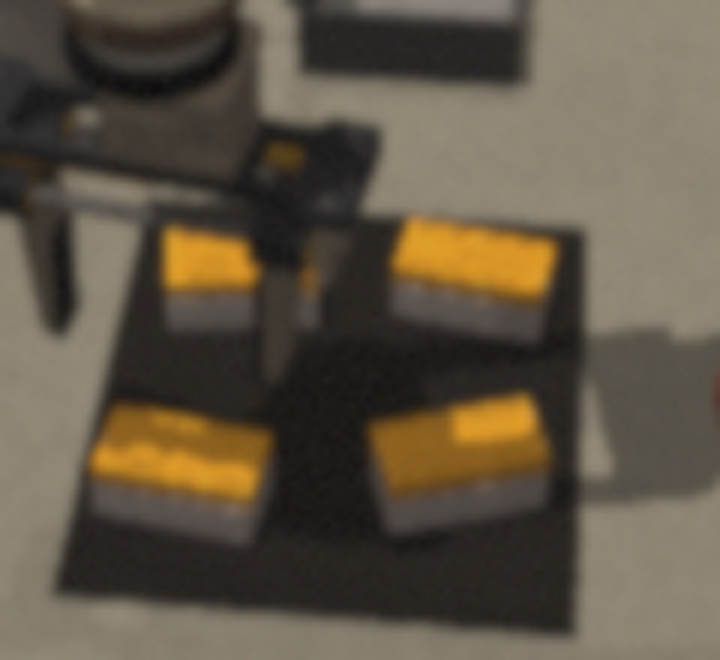

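```bash
python3 -m inch '[[0,0,0.3,-30,-19,0,91.9],[0,0,0,-38,-24,0,91.9],[0,0,0,-38,-24,0,91.9],[0,0,0,-38,-24,0,91.9],[0,0,0,-26,-16,0,91.9],[0,0,0,0,0,20,91.9],[0,0,0,0,0,25,91.9],[0,0,0,0,0,10,91.9],[0,0,0,0,0,0,91.9],[0,0,0,0,0,0,91.9]]'; python3 -c "
from h import *
go(.4597,.1477,.012,85.8)
c=cam('side');crop(c,190,190,310,300,6,'a29.png')"
```

```text
time_s: 60.15
tool_pos: [0.4601, 0.1478, 0.0502]
ee_rot: [2.301, 2.138, 0.001]
contact_force: [0.3, -0.2, -0.4]
width: 0.0919
t 60.15 pos [0.4601 0.1478 0.0502] turn [ 0.02 -0.   -0.02] shift after [-0.1 -0.4 38.2] n>= 0.8 w 91.9 F [ 0.3 -0.2 -0.4]
```

View pics/a29.png

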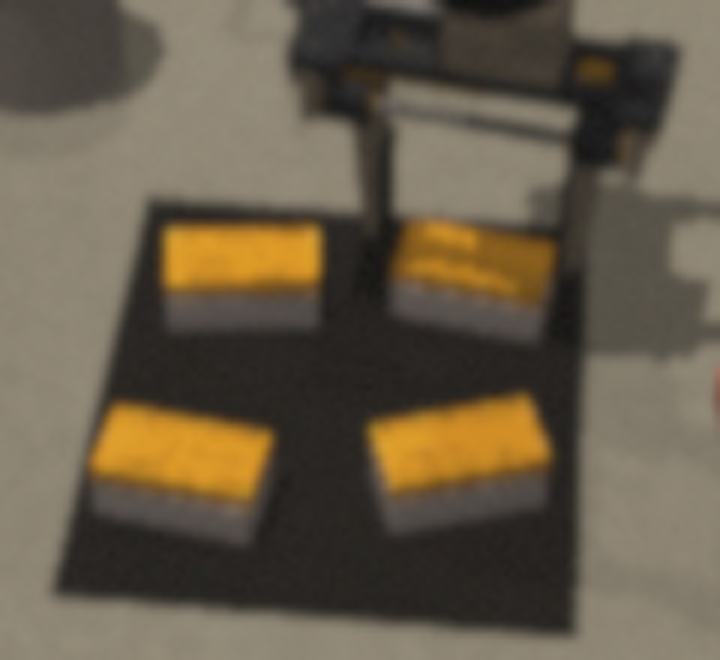

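```bash
python3 -m inch '[[0,0,0,0,0,10,91.9],[0,0,0,0,0,10,91.9],[0,0,0,0,0,10,91.9],[0,0,0,0,0,6,91.9],[0,0,0,0,0,0,91.9],[0,0,0,0,0,0,70],[0,0,0,0,0,0,70],[0,0,0,0,0,0,70],[0,0,0,0,0,0,70],[0,0,0,0,0,0,70]]';  python3 -c "
from h import *
go(.4597,.1477,.012,85.8)"; python3 -m inch '[[0,0,0,0,0,0,91.9],[0,0,0,0,0,0,91.9],[0,0,0,0,0,-20,91.9],[0,0,0,0,0,-35,91.9],[0,0,8.5,0,0,0,54],[0,0,8.5,0,0,0,54],[0,0,8.5,0,0,0,54],[0,0,8.5,0,0,0,54],[0,0,8.5,0,0,0,54],[0,0,8.5,0,0,0,54],[0,0,8.5,0,0,0,54],[0,0,8.5,0,0,0,54]]'; python3 -m inch '[[0,0,8.5,0,0,0,56],[0,0,8.5,0,0,0,56],[0,0,5,0,0,0,56],[0,0,0,0,0,0,56]]'; python3 -c "
from h import *
go(.4597,.1477,.012,-4.2)"
```

```text
time_s: 61.2
tool_pos: [0.4598, 0.1477, 0.014]
ee_rot: [2.302, 2.138, 0.0]
contact_force: [-0.4, -0.4, 0.2]
width: 0.0799
t 61.2 pos [0.4598 0.1477 0.014 ] turn [ 0.01 -0.01 -0.03] shift after [ 0.  -0.1  2. ] n>= 0.0 w 79.9 F [-0.4 -0.4  0.2]
time_s: 62.4
tool_pos: [0.4599, 0.1476, 0.0689]
ee_rot: [3.105, 0.476, 0.001]
contact_force: [-0.1, -1.4, -0.0]
width: 0.0537
time_s: 62.8
tool_pos: [0.4598, 0.1476, 0.0689]
ee_rot: [-3.139, 0.116, -0.001]
contact_force: [-0.2, -0.6, 0.2]
width: 0.0562
t 62.8 pos [0.4598 0.1476 0.0689] turn [-0.   -0.02 -0.04] shift after [-0.2 -0.1 56.9] n>= 1.1 w 56.2 F [-0.2 -0.6  0.2]
```

```bash
python3 -m inch '[[0,0,0,0,0,12,56],[0,0,0,0,0,15,56],[0,0,0,0,0,15,56],[0,0,0,0,0,10,56],[0,0,0,0,0,4,56],[0,0,0,0,0,0,30],[0,0,0,0,0,0,30],[0,0,0,0,0,0,30],[0,0,0,0,0,0,30],[0,0,0,0,0,0,30]]';  python3 -c "
from h import *
go(.4597,.1477,.012,-4.2)"; python3 -m inch '[[0,0,0,0,0,0,60],[0,0,0,0,0,0,60],[0,0,0,0,0,-20,60],[0,0,0,0,0,-45,40],[0,0,0,0,0,-45,40],[0,0,0,0,0,-45,40],[0,0,0,0,0,-45,30]]'; python3 -c "
from h import *
go(.4,0,.2,5.9)"
```

```text
time_s: 63.8
tool_pos: [0.4603, 0.1477, 0.0133]
ee_rot: [-3.139, 0.116, -0.002]
contact_force: [1.3, 0.5, -0.3]
width: 0.0398
t 63.8 pos [0.4603 0.1477 0.0133] turn [-0.01 -0.08 -0.02] shift after [-0.6  0.   1.3] n>= 0.0 w 39.8 F [ 1.3  0.5 -0.3]
time_s: 64.5
tool_pos: [0.4592, 0.1475, 0.2147]
ee_rot: [3.139, -0.116, -0.0]
contact_force: [0.6, 0.1, -0.7]
width: 0.0336
t 64.5 pos [0.4592 0.1475 0.2147] turn [  0.     0.   -10.13] shift after [-74.1 140.7  14.7] n>= 3.2 w 33.6 F [ 0.6  0.1 -0.7]
```

```bash
python3 -m inch '[[0,0,-8.5,0,0,-25,28],[0,0,-8.5,0,0,-30,28],[0,0,-8.5,0,0,0,28],[0,0,-8.5,0,0,0,28],[0,0,-8.5,0,0,0,28],[0,0,-8.5,0,0,0,28],[0,0,-8.5,0,0,0,28],[0,0,-8.5,0,0,0,28],[0,0,-8.5,0,0,0,28],[0,0,-8.5,0,0,0,28],[0,0,-8.5,0,0,0,28],[0,0,-6.5,0,0,0,28]]'; python3 -c "
from h import *
go(.6621,-.1508,.27,95.9)
c=cam('side'); cv2.imwrite('pics/a30.png',c['bgr'])"
```

```text
time_s: 65.7
tool_pos: [0.4595, 0.1476, 0.2677]
ee_rot: [-2.1, -2.336, 0.001]
contact_force: [0.2, 0.1, -0.2]
width: 0.028
t 65.7 pos [0.4595 0.1476 0.2677] turn [-0.02  0.    0.18] shift after [-317.6  170.8   -2.3] n>= 7.2 w 28.0 F [ 0.2  0.1 -0.2]
```

View pics/a30.png

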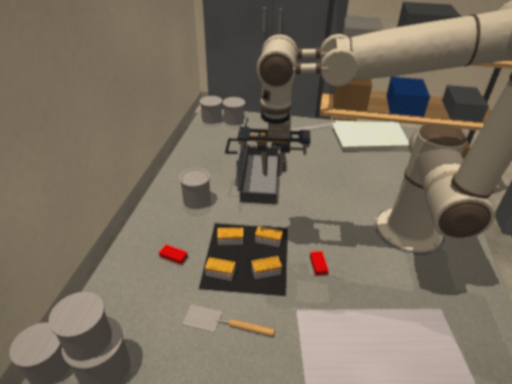

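```bash
python3 -m inch '[[0,0,0.2,-30,16,0,28],[0,0,0,-40,21,0,28],[0,0,0,-40,21,0,28],[0,0,0,-40,22,0,28],[0,0,0,-40,22,0,28],[0,0,0,-40,22,0,28],[0,0,0,-40,22,0,28],[0,0,0,-32,17,0,28],[0,0,0,-16,8,0,28],[0,0,0,0,0,0,28],[0,0,0,0,0,0,28]]'; python3 -c "
from h import *
go(.6621,-.1508,.1393,95.9)
c=cam('side'); crop(c,200,90,310,200,6,'a31.png')"
```

```text
time_s: 66.85
tool_pos: [0.6605, -0.1518, 0.2674]
ee_rot: [-2.112, -2.324, 0.0]
contact_force: [-0.3, -0.5, -0.2]
width: 0.0281
t 66.85 pos [ 0.6605 -0.1518  0.2674] turn [-0.05 -0.05 -0.4 ] shift after [  0.8   1.7 128.1] n>= 2.6 w 28.1 F [-0.3 -0.5 -0.2]
```

View pics/a31.png

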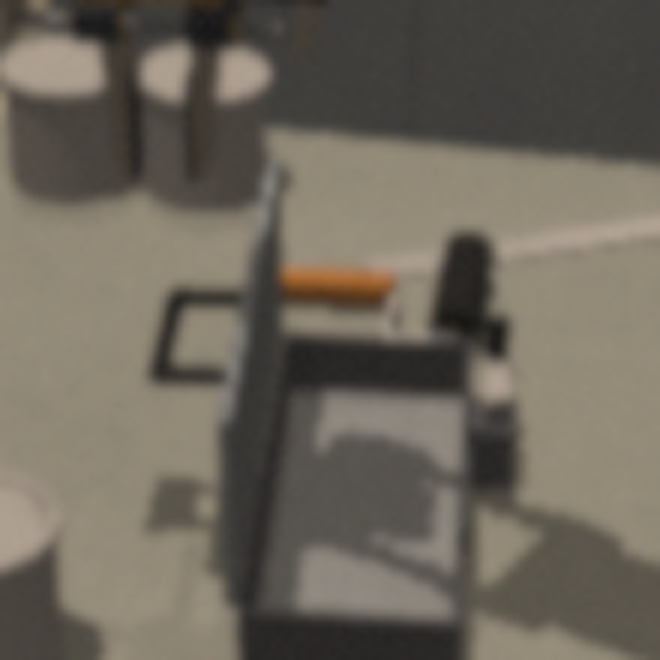

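```bash
python3 -m inch '[[0,0,-0.4,0,1.5,30,28],[0,0,0,0,0,35,28],[0,0,0,0,0,25,28],[0,0,0,0,0,0,28],[0,0,0,0,0,0,28]]'; python3 -c "
from h import *
go(.6621,-.1508,.1393,95.9)
c=cam('side'); crop(c,200,90,310,200,6,'a32.png')"
```

```text
time_s: 67.4
tool_pos: [0.6622, -0.1511, 0.1787]
ee_rot: [2.102, 2.335, 0.0]
contact_force: [-0.1, -0.4, 0.3]
width: 0.0279
t 67.4 pos [ 0.6622 -0.1511  0.1787] turn [ 0.01 -0.    0.11] shift after [ 0.3 -0.1 39.4] n>= 0.8 w 27.9 F [-0.1 -0.4  0.3]
```

View pics/a32.png

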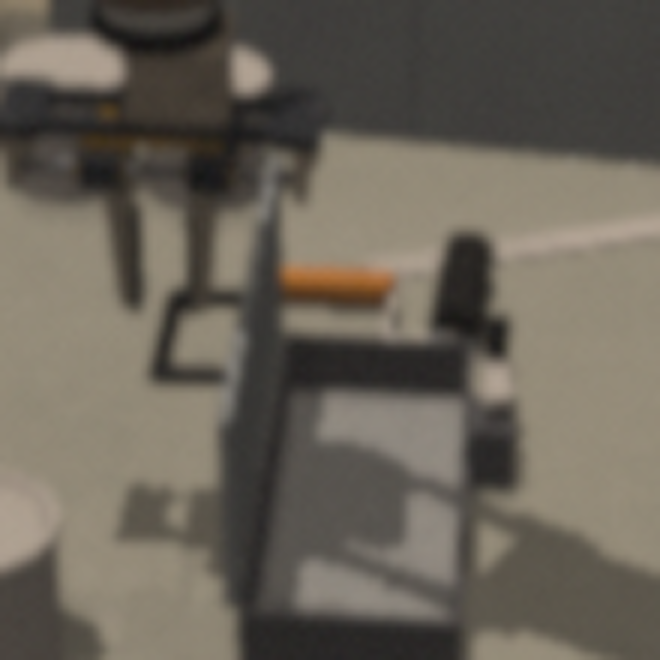

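```bash
python3 -m inch '[[0,0,0,0,0,12,28],[0,0,0,0,0,12,28],[0,0,0,0,0,10,28],[0,0,0,0,0,5,28],[0,0,0,0,0,0,28],[0,0,0,0,0,0,5],[0,0,0,0,0,0,5],[0,0,0,0,0,0,5],[0,0,0,0,0,0,5]]'; python3 -c "
from h import *
go(.6621,-.1508,.1393,95.9)"
```

```text
time_s: 68.35
tool_pos: [0.6624, -0.1523, 0.1393]
ee_rot: [2.102, 2.334, -0.0]
contact_force: [-1.3, -0.2, 1.0]
width: 0.0108
t 68.35 pos [ 0.6624 -0.1523  0.1393] turn [0.01 0.03 0.07] shift after [ 1.5 -0.2  0. ] n>= 0.0 w 10.8 F [-1.3 -0.2  1. ]
```

Gripped. Reverse the arc.

```bash
python3 -m inch '[[0,0,0,0,-7.3,-3.5,5],[0,0,0,0,-7.5,-3,5],[0,0,0,0,-7.7,-2.5,5],[0,0,0,0,-7.8,-2,5],[0,0,0,0,-7.9,-1.5,5],[0,0,0,0,-8,-0.9,5],[0,0,0,0,-8.1,-0.4,5],[0,0,0,0,-8.1,0.1,5],[0,0,0,0,-8,0.7,5],[0,0,0,0,-8,1.2,5],[0,0,0,0,-7.9,1.7,5],[0,0,0,0,-7.8,2.3,5]]'; python3 -m inch '[[0,0,0,0,-7.6,2.8,5],[0,0,0,0,-7.4,3.3,5],[0,0,0,0,-7.1,3.8,5],[0,0,0,0,-6.9,4.2,5],[0,0,0,0,-6.6,4.7,5],[0,0,0,0,-6.3,5.1,5],[0,0,0,0,-5.9,5.5,5],[0,0,0,0,-5.5,5.9,5],[0,0,0,0,-5.1,6.3,5],[0,0,0,0,-4.7,6.6,5]]'; python3 -c "
from h import *
go(.4985,-.1681,.0858,95.9)
c=cam('side'); crop(c,200,90,310,200,6,'a33.png')"
```

```text
time_s: 69.55
tool_pos: [0.5682, -0.1623, 0.1469]
ee_rot: [2.102, 2.333, -0.0]
contact_force: [3.2, -0.7, 2.5]
width: 0.0105
time_s: 70.55
tool_pos: [0.5055, -0.1682, 0.0978]
ee_rot: [-2.103, -2.334, -0.001]
contact_force: [3.0, 0.6, 1.8]
width: 0.0108
t 70.55 pos [ 0.5055 -0.1682  0.0978] turn [-0.01 -0.04  0.06] shift after [ 0.8 -7.  12. ] n>= 0.3 w 10.8 F [3.  0.6 1.8]
```

View pics/a33.png

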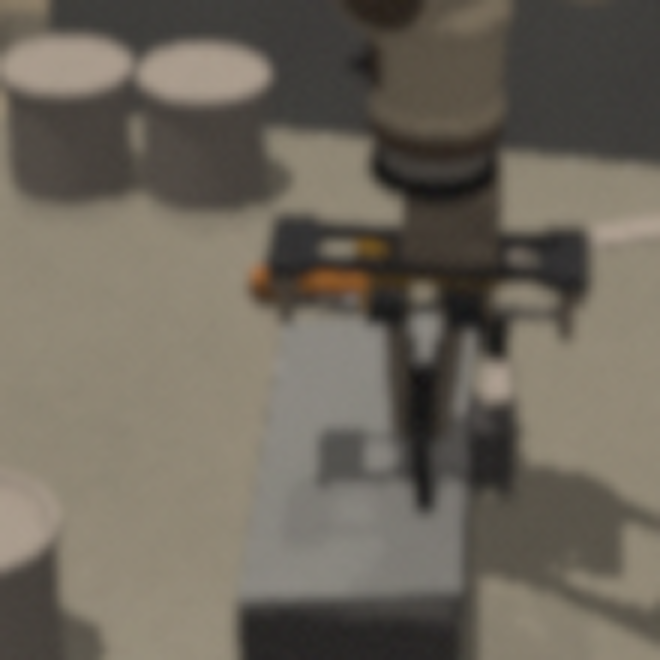

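```bash
python3 -m inch '[[0,0,0,0,-4,6.5,5],[0,0,0,0,-3,5,5],[0,0,0,0,0,0,5]]'; python3 -m inch '[[0,0,0,0,0,1,5],[0,0,0,0,0,1,5],[0,0,0,0,0,0,5]]'; python3 -c "
from h import *
go(.4985,-.1681,.0858,95.9)"
```

```text
time_s: 70.9
tool_pos: [0.4985, -0.1689, 0.0856]
ee_rot: [-2.102, -2.333, -0.0]
contact_force: [4.6, -1.1, -4.6]
width: 0.0109
time_s: 71.2
tool_pos: [0.4985, -0.1689, 0.0854]
ee_rot: [-2.101, -2.333, 0.001]
contact_force: [-1.1, 2.0, 7.3]
width: 0.0109
t 71.2 pos [ 0.4985 -0.1689  0.0854] turn [-0.1  -0.05  0.09] shift after [ 0.8  0.1 -0.4] n>= 0.0 w 10.9 F [-1.1  2.   7.3]
```

```bash
python3 -m inch '[[0,0,0,0,0,1.5,5],[0,0,0,0,0,0,5],[0,0,0,0,0,0,5]]'; python3 -m inch '[[0,0,0,0,0,0,36],[0,0,0,0,0,0,36],[0,0,0,0,0,0,36],[0,0,0,0,0,-20,36],[0,0,0,0,0,-45,36],[0,0,0,0,0,-45,36],[0,0,8.5,0,0,0,40],[0,0,8.5,0,0,0,40],[0,0,8.5,0,0,0,40],[0,0,8.5,0,0,0,40],[0,0,8.5,0,0,0,40],[0,0,8.5,0,0,0,40]]'; python3 -m inch '[[0,0,8.5,0,0,0,40],[0,0,8.5,0,0,0,40],[0,0,8.5,0,0,0,40],[0,0,8.5,0,0,0,40],[0,0,5,0,0,0,40]]'; python3 -c "
from h import *
go(.471,-.3195,.15,5.9)
c=cam('side'); crop(c,200,90,310,200,6,'a34.png'); c=cam('top'); crop(c,260,150,450,250,4,'b34.png')"
```

```text
time_s: 71.5
tool_pos: [0.4985, -0.1689, 0.0853]
ee_rot: [-2.101, -2.333, 0.002]
contact_force: [-4.8, 4.5, 17.5]
width: 0.0111
time_s: 72.7
tool_pos: [0.4983, -0.169, 0.1925]
ee_rot: [-2.905, -1.192, 0.003]
contact_force: [0.3, 0.6, 0.5]
width: 0.0401
time_s: 73.2
tool_pos: [0.4983, -0.1691, 0.1926]
ee_rot: [-3.137, -0.156, 0.003]
contact_force: [0.2, -0.5, -0.1]
width: 0.0397
t 73.2 pos [ 0.4983 -0.1691  0.1926] turn [-0.05  0.11 -0.22] shift after [-42.7 146.8  42.6] n>= 3.2 w 39.7 F [ 0.2 -0.5 -0.1]
```

View pics/a34.png

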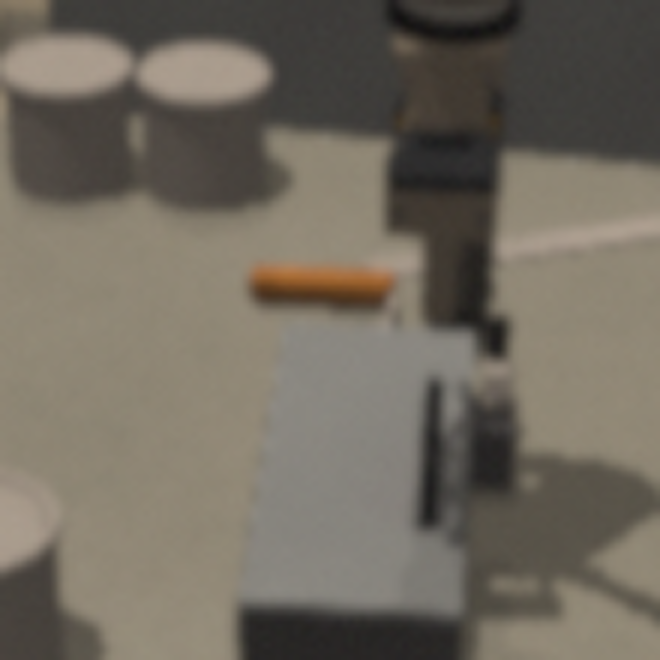

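View pics/b34.png

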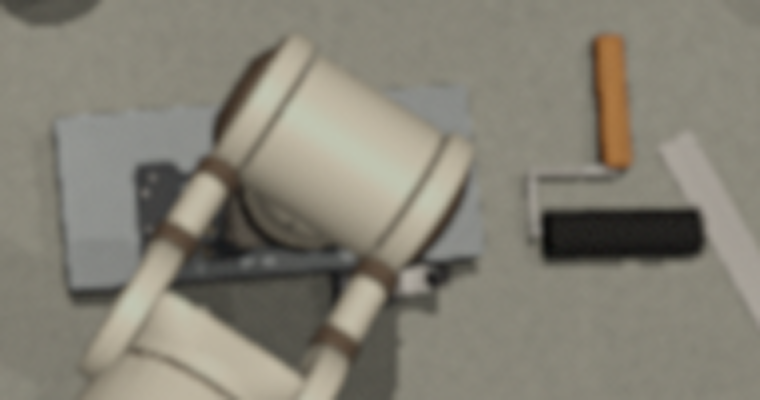

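```bash
python3 -m inch '[[0,0,0,-11,37,0,40],[0,0,0,-11,37,0,40],[0,0,0,-11,37,10,40],[0,0,0,-10,35,30,40],[0,0,0,0,0,30,40],[0,0,0,0,0,20,40],[0,0,0,0,0,0,40],[0,0,0,0,0,0,40]]'; python3 -c "
from h import *
go(.4715,-.320,.0727,5.9)
c=cam('side'); crop(c,200,90,310,200,6,'a35.png')"
```

```text
time_s: 74.1
tool_pos: [0.4713, -0.3187, 0.1035]
ee_rot: [-3.137, -0.166, 0.001]
contact_force: [-0.1, -0.1, -0.9]
width: 0.0401
t 74.1 pos [ 0.4713 -0.3187  0.1035] turn [-0.03  0.04  0.15] shift after [ 0.   1.3 30.8] n>= 0.6 w 40.1 F [-0.1 -0.1 -0.9]
```

View pics/a35.png

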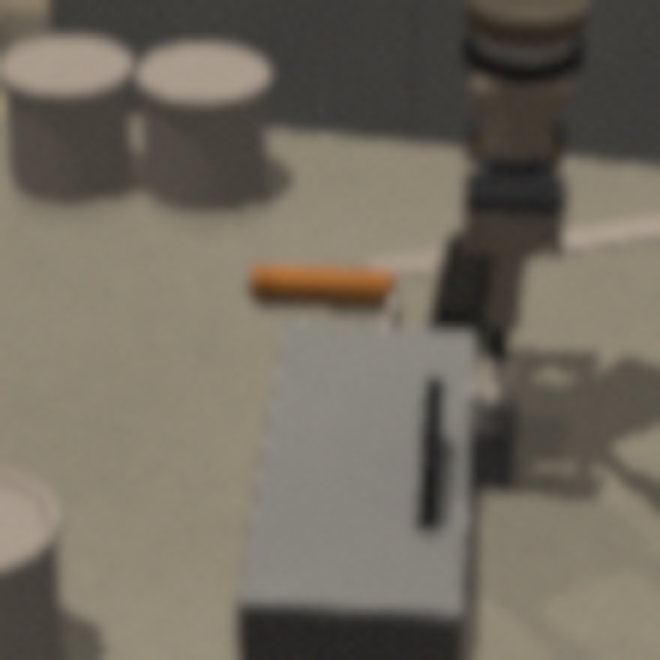

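Lid is shut. Lower and grip the post.

```bash
python3 -m inch '[[0,0,0,0,1,10,40],[0,0,0,0,0,10,40],[0,0,0,0,0,8,40],[0,0,0,0,0,2,40],[0,0,0,0,0,0,40],[0,0,0,0,0,0,5],[0,0,0,0,0,0,5],[0,0,0,0,0,0,5],[0,0,0,0,0,0,5],[0,0,0,0,0,0,5]]'; python3 -c "
from h import *
go(.4715,-.320,.0727,5.9)"
```

```text
time_s: 75.15
tool_pos: [0.4715, -0.318, 0.0737]
ee_rot: [-3.134, -0.163, 0.001]
contact_force: [-0.7, 5.4, 4.3]
width: 0.0151
t 75.15 pos [ 0.4715 -0.318   0.0737] turn [-0.21  0.01  0.07] shift after [-0.2  1.9  1. ] n>= 0.0 w 15.1 F [-0.7  5.4  4.3]
```

```bash
python3 -m inch '[[0,0,0,6,-0.5,0,5],[0,0,0,5.9,-1.2,0,5],[0,0,0,5.6,-2,0,5],[0,0,0,5.3,-2.7,0,5],[0,0,0,5,-3.4,0,5],[0,0,0,4.5,-4,0,5],[0,0,0,3.9,-4.5,0,5],[0,0,0,3.3,-5,0,5],[0,0,0,2.6,-5.4,0,5],[0,0,0,1.9,-5.7,0,5],[0,0,0,1.2,-5.9,0,5],[0,0,0,0.4,-5,0,5]]'; python3 -m inch '[[0,0,0,0,0,0,5],[0,0,0,0,0,0,36],[0,0,0,0,0,0,36],[0,0,0,0,0,0,36],[0,0,0,0,0,-20,36],[0,0,0,0,0,-45,36],[0,0,0,0,0,-45,36],[0,0,0,0,0,-45,36]]'; python3 -c "
from h import *
go(.25,-.45,.22,5.9)
c=cam('side'); crop(c,200,90,310,200,6,'a36.png')"
```

```text
time_s: 76.35
tool_pos: [0.5175, -0.2739, 0.0749]
ee_rot: [3.127, 0.163, 0.02]
contact_force: [18.5, -8.7, -10.0]
width: 0.0152
time_s: 77.15
tool_pos: [0.5116, -0.2697, 0.2299]
ee_rot: [-3.137, -0.163, 0.001]
contact_force: [0.8, -1.5, 1.0]
width: 0.0361
t 77.15 pos [ 0.5116 -0.2697  0.2299] turn [-0.04  0.04  0.06] shift after [-278.7  152.4    9.9] n>= 6.4 w 36.1 F [ 0.8 -1.5  1. ]
```

View pics/a36.png

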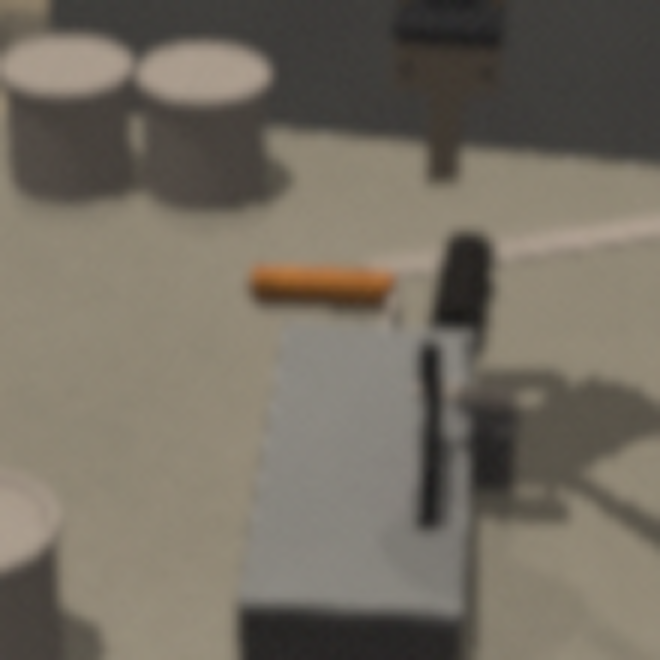

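Move away to the start side and do a last check from both cameras.

```bash
python3 -m inch '[[0,0,0,-36,10,0,60],[0,0,0,-42,22,0,60],[0,0,0,-42,22,0,60],[0,0,0,-42,22,0,60],[0,0,0,-40,24,0,60],[0,0,0,-36,26,0,60],[0,0,0,-20,20,0,60],[0,0,0,0,0,0,60],[0,0,0,0,0,0,60]]'; python3 -c "
from h import *
c=cam('top'); cv2.imwrite('pics/b37.png',c['bgr']);crop(c,260,150,450,250,4,'b37c.png'); dies(c,.04,(140,150,250,260))
q=np.array([354.3,204.5])
c=cam('side'); crop(c,190,190,310,300,6,'a37.png')
go(.25,-.45,.22,5.9)"
```

```text
time_s: 78.1
tool_pos: [0.2705, -0.4418, 0.2281]
ee_rot: [-3.136, -0.161, -0.0]
contact_force: [0.1, 0.4, 0.0]
width: 0.0599
die px [173.1 224.5] [[0.4464, 0.2751], [86.9913, 47.0689], 24.3]
die px [215.3 221.2] [[0.4597, 0.1452], [87.4645, 47.383], -4.2]
die px [164.9 182. ] [[0.5775, 0.3066], [85.6302, 47.5373], -2.3]
die px [209.3 182.5] [[0.5797, 0.1688], [87.4221, 47.4631], 12.8]
t 78.2 pos [ 0.2715 -0.4412  0.2282] turn [-0.04 -0.01  0.13] shift after [-22.3   6.6   8.2] n>= 0.5 w 59.8 F [-0.   0.6 -0.1]
```

View pics/b37c.png

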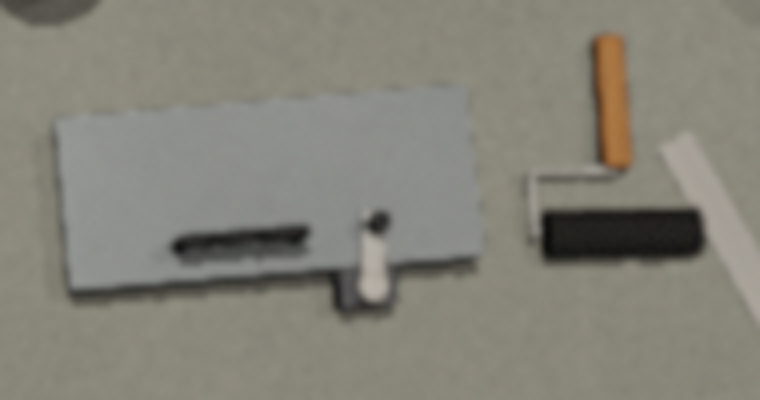

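View pics/a37.png

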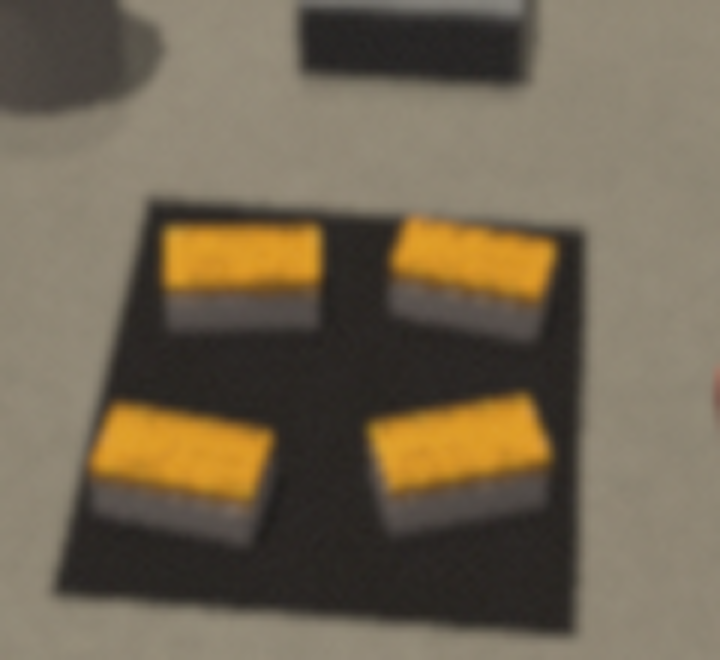

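View pics/b37.png

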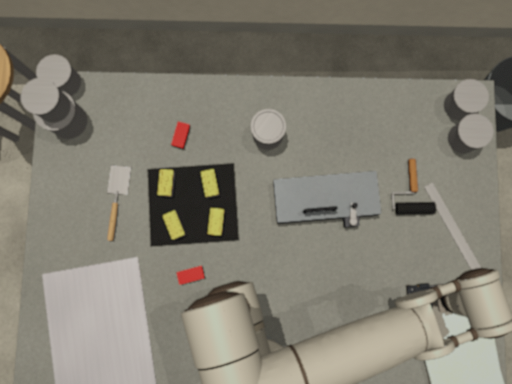

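```bash
python3 -c "
from cell import manip
print(manip.hand_in())"
```

```text
the job is handed in; nothing more can be done
None
```

I handed the job in at about 78 s of the 210 s allowed. It reports no verdict, so what follows is what my own checks showed.

**What I did:** I swung the latch free, opened the lid to about upright, and moved all four brass dies onto their own aluminium blocks. On each block I squeezed die and block together, first across the width and then along the length, to bring their edges flush. I then shut the lid, pressing it down with about 17 N, and only afterwards swung the latch back.

**Last checks:**
- **Dies:** the final squeezes closed to 39.8–40.0 mm and 79.6–79.9 mm, against the true 40 and 80 mm. In the last side view all four lie flat and flush.
- **Lid and latch:** in the top view both look the same as they did at the start.
- **Case:** it was empty before I shut the lid.
- **Tin, knife, roller and red look-alikes:** I saw no movement in any of them.

**What disagreed:**
- The first loaded block moved about 6 mm partway through while I was working elsewhere. The die moved with it, and I squeezed that pair both ways again afterwards.
- The top camera read about 2–3 mm low in y compared with the arm on the mat side. I allowed for that when placing the last die and when squeezing the moved block again.
- The last die placed read −2.3° in the final top view, against about −4° for its block, with a slightly short outline. I took this as mask noise because its squeeze measured 79.9 mm.

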